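# Start a lag screw square in a sloping bracket

### The job

Take the box driver out of the tool tray, set its socket over the head of the lag screw that still stands proud of the sloping timber bracket, with the driver in line with the screw before you turn anything, and start the screw by turning it clockwise by a good 60 degrees or somewhat more, keeping the driver in line all the while. Then stand the driver upright in the tray again and let go of it. Turn the screw only with the driver, never with the fingers, and leave the other things where they are.

Things in the scene. Friction and masses are not known exactly. Their poses are not given: they have to be found in the camera images.
- driver_center (a point): box driver, loose, 106 mm tall, standing upright in the tray (0.16-0.3 kg, handle-heavy). Point on its long axis half-way up, 53 mm above the socket's open end; z runs from socket to handle. Square grey alloy socket 39 mm wide outside, 34 mm high; its square hole 28.5 mm wide, 18 mm deep, sides parallel to x and y, 2.2 mm play each side and about 12 degrees of turning play either way on the head.
- driver_grip (a point): centre of the driver's black rubber-faced paddle handle, on its long axis 83 mm above the socket's open end; axes as driver_center. The paddle is 56 mm wide along x, 20 mm thick along y (grip it across y) and 46 mm high; below it an 18 mm alloy shank.
- lag_top (a point): centre of the top of the proud lag screw's head. z points out along the screw's axis (32 degrees from vertical, leaning to the robot's side); x, y are square to the head's sides and turn with it. Head 24 mm square, 12 mm thick, its top bevelled to 16 mm square over 4 mm; 20 mm of 16 mm shank show below it. Fully seated, the driver's open end is 18 mm below this point along the axis.
- lag_corner (a point): a point on one upright corner edge of the proud screw's head, 17 mm from the axis, 6 mm below its top; it turns with the head.
- lag (a joint): angle of the proud lag screw in rad, growing clockwise seen from above its head; starts between -0.35 and 0.35, can go from -0.45 to 2.2. Stiff: needs about 0.07 N m. It sinks 1 mm per rad.
- lag_seat: the proud screw and the 46 mm square washer under it; origin on the sloping face, on the screw's axis, z along the axis, 35 mm below the head's top. Fixed on the bracket.
- home_top (a point): the centre of the top of the other lag screw's head, which is already fully driven: the head, alike, lies on its washer and is only 15 mm above the sloping face. 80 mm sideways from the proud screw. Fixed.
- bracket: the sloping timber bracket, fixed on the bench: base 200 by 170 mm, a slab 150 mm long, 160 mm wide and 38 mm thick that rises away from the robot's side at 32 degrees; highest edge about 150 mm high. Origin at the centre of its underside, x pointing to the high side.
- tray: shallow plywood tool tray, 190 mm along x by 130 mm along y, fixed on the bench; rim 14 mm high, walls and floor 5 mm thick. Origin at the centre of its underside. The driver starts towards its +x end, the spare screw lies across its -x end.
- spare_mid (a point): a spare lag screw, 110 mm long, lying in the tray along y at the -x end (x about -62 mm); this point is at its middle. Leave alone.
- chuck: dark steel lathe chuck, 96 mm in diameter, 60 mm high, origin under its centre. Leave alone.
- blank: pale turned wooden blank, 76 mm in diameter, 115 mm high, standing; origin under its centre. Leave alone.
- mallet: turner's wooden mallet standing on its head, 76 mm in diameter, 215 mm high, origin under its centre. Leave alone.
Mind the look-alikes: they are no part of the job. What is meant by the tray is not pink or purple, and is the larger of those in its own colour.

How it is judged (in metres and radians):
On the way, in this order (a step that is already met when the one before it is completed fails the run):
1. the driver's socket is over the proud screw's head (at least 8 mm deep), within 8 degrees of the screw's axis, and the screw has not yet been turned (less than 15 degrees) (distance between driver_center and lag_top below 0.045 m and angle between the z axis of driver_center and the z axis of lag_top, either way round below 0.14 rad and distance of lag_corner from where it was at the start of the episode below 0.0045 m), for 0.1 s.
2. the screw has been turned clockwise by at least 50 degrees with the driver over its head and in line (distance of lag_corner from where it was at the start of the episode above 0.0144 m and value of joint lag above 0.3 rad and distance between driver_center and lag_top below 0.047 m and angle between the z axis of driver_center and the z axis of lag_top, either way round below 0.14 rad), for 0.05 s.
At the end, for the whole second after the job is handed in: The proud screw stays turned clockwise by about 50 degrees or more, and the driver stands upright (within 6 degrees) on the tray's floor, inside the rim, at rest (distance of lag_corner from where it was at the start of the episode above 0.014 m and value of joint lag above 0.3 rad and x of driver_center in the frame of tray between -0.09 and 0.09 m and y of driver_center in the frame of tray between -0.06 and 0.06 m and z of driver_center in the frame of tray between 0.053 and 0.062 m and angle between driver_center's own z axis and vertical below 0.1 rad); the robot touches nothing.
It fails at once if the screw is turned while the driver is more than 8 degrees out of line with it (velocity of joint lag above 0.1 rad/s and angle between the z axis of driver_center and the z axis of lag_top, either way round above 0.14 rad).
It fails at once if the fingers push on the screw (contact force between the fingers and lag_seat above 2 N).
It fails at once if another thing is shifted by more than 30 mm (distance of any of spare_mid, chuck, blank, mallet from where it was at the start of the episode above 0.03 m).
It also fails if it takes over 67 s, if anything falls off the work surface, if the arm or the gripper's body presses on something with over 40 N, if the wrist force passes 120 N, or if a joint passes its speed limit or range.

### The arm

A 6-joint arm with a two-finger parallel gripper is mounted at the origin on the work surface. World frame = base frame: x ahead of the robot, y to its left, z up, the work surface at z = 0. Lengths are in mm, angles in rad, forces in N, time in s.
With the tool pointing down it reaches from about 350 to 875 mm from the base axis. Payload 4.2 kg.
Tool frame: the origin (TCP) lies between the finger pads; the fingertips stand 19 mm ahead of it and the grasp point (between the pads) is the TCP; y points along the fingers, z is the direction in which the jaws open and shut, and the axes are right-handed (so a half turn about y gives the same grasp; the last joint's range is limited). The gripper opens to 85 mm and grips with 20 to 120 N. Pads are 22 mm wide; open, the fingers measure 114 mm over their backs; the gripper's body (76 mm by 85 mm) begins 54 mm behind the grasp point. The pads swing forward as they close: fully open they stand 13 mm farther back than shut.
Start: joints at [1.495, 0.385, 0.008, 0, -1.194, -0.259], TCP at [205.33, 590.287, 250.312] pointing down, gripper open.
Joint ranges: [-3.14, 3.14], [-1.21, 2.06], [-1.07, 1.41], [-3.16, 2.05], [-2.99, -0.16], [-3.1, 3.1]. Speed limits (rad/s): [2.79, 2.79, 3.14, 3.14, 3.14, 3.14].

### API

Orientations are given as a unit quaternion [x, y, z, w].
In Python, from bench import arm gives the robot as it stands.
- The arm moves only by the shell command python3 -m inch 'ROWS'. ROWS is JSON, a list of rows, each a list of 7 numbers: the opening, from 0 (shut) to 1 (fully open), then the shift along the tool's x, y, z in cm, then the turn, a rotation vector about the tool's x, y, z in degrees. A call has 1 to 20 rows; each row is the pose to reach, as a shift and turn from the pose commanded when the call began, along the tool's axes at that moment; what a row does not reach only later rows make up. A row lasts 1/12 s, in which the tool goes at most 41.7 mm and 7.16 degrees, less where a joint would pass 70% of its speed; a pose out of reach is approached as far as the arm can. A call with a gripper value outside its range is refused whole. The fingers move at their own pace and stop on an object; the grip force is fixed at half the most. Time passes only in rows, so rows that repeat a pose let the fingers close. It gives the time, the measured TCP pose, the force and the opening at its end, in the units of the state.
- arm.read_state(): the state, without advancing time (a new reading comes with each control period).
- arm.get_image(name): name is "side" or "top"; returns the picture (420x560x3 uint8, red, green, blue); there is no depth.
- arm.camera_params(name): a dict with "fx", "fy", "cx", "cy" (pixels), "D" ([k1, k2, p1, p2, k3] as OpenCV has them; the pictures are not rectified), "rvec" (rotation vector, rad) and "tvec" (3), from world to camera coordinates, as OpenCV has them. Camera axes: x right, y down, z forward; pixel columns grow to the right and rows downward; lengths in mm; the calibration is good to about 2 mm. A picture is of the moment at which its call begins. camera_params takes no time and is no camera call.
- arm.job_done(): hands the job in, once; it reports no verdict.
Trained networks look in the newest picture that a camera, given by its name, has taken for a name from the list of things; names that differ only in an ending like _2 or _b are one class to them, and where a whole thing is asked for, a point or a joint stands for the part that bears it (a point fixed in the world has none). Each returns a list of dicts, best first, with "conf" (0 to 1); they miss things now and then, are a little off and sometimes report something else, mostly with a low value. They report only what shows in the picture. A call takes as long as a camera call. They do not tell look-alikes from the thing itself.
- arm.masks_of(label, camera): "mask" (420x560 bool, what is visible of it) and "extent" ([left, top, width, height] in pixels, round what is visible of it).
The state is a dict: "clock": time; "joints": joint angles; "joint_vel": joint speeds; "joint_efforts": joint torques, N m; "position": TCP position; "ee_rot": TCP orientation; "contact_force": force on the tool from outside, world axes, zero at the start; "wrist_torque": the same for the moment, N m; "gripper_width": finger opening in mm.
Only numpy, scipy, OpenCV 4.12 (cv2) and the standard library are available. Lean on these libraries where they do the work, as an engineer would, in place of code of your own. Each camera call takes 0.05 s, during which the arm holds its last target.

## Working session

There is one attempt and no reset: what is moved stays moved. The work goes in short steps, Python scripts to look and compute and a shell command to move; the robot and the scene stay as the last step left them, time stands still between calls to the robot, and variables do not carry over. Pictures are saved under pics/ and viewed, and the job is handed in when it is done.

```bash
ls; mkdir -p pics
python3 - <<'E'
from bench import arm
import cv2
print(arm.read_state())
for n in("side","top"):
    im=arm.get_image(n); cv2.imwrite(f"pics/{n}0.png",cv2.cvtColor(im,cv2.COLOR_RGB2BGR)); print(arm.camera_params(n))
E
```

```text
pics
{'clock': 0.0, 'joints': array([ 1.49458703e+00,  3.85532705e-01,  6.56305435e-03, -5.02376834e-04,
       -1.19399098e+00, -2.58606055e-01]), 'joint_vel': array([ 0.00233618, -0.0007746 , -0.00076069,  0.00039432,  0.00038575,
       -0.00032181]), 'joint_efforts': array([ 6.31010189e-04, -3.92291236e+01,  1.88402778e+01,  4.18614194e+00,
       -4.66533369e-03,  8.43263592e-06]), 'position': array([205.16717524, 589.76236542, 249.21087229]), 'ee_rot': array([-0.11779279, -0.69643305,  0.69798715,  0.11798222]), 'contact_force': array([ 0.23098823, -0.26962737, -0.01080036]), 'wrist_torque': array([-0.00985659,  0.03494313,  0.03825171]), 'gripper_width': 85.61037003481627}
{'fx': 388.5350969448921, 'fy': 388.5350969448921, 'cx': 281.63378609298974, 'cy': 207.39462446338132, 'D': array([-0.10841608,  0.        ,  0.        ,  0.        ,  0.        ]), 'rvec': array([ 2.37884813, -0.1113695 ,  0.03610104]), 'tvec': array([-563.15746265,  115.91377706, 1215.62374453])}
{'fx': 428.69853141874194, 'fy': 428.69853141874194, 'cx': 281.38520213139327, 'cy': 210.92625636649385, 'D': array([-0.03808625,  0.        ,  0.        ,  0.        ,  0.        ]), 'rvec': array([ 2.11730783, -2.1575587 ,  0.16188406]), 'tvec': array([   5.26865066,  562.75899769, 1111.43012009])}
```

View pics/side0.png

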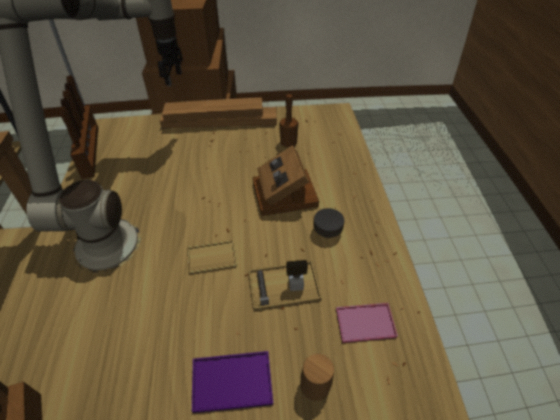

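View pics/top0.png

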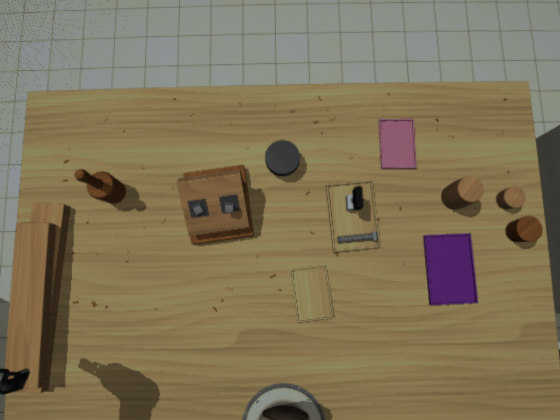

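The side view shows the driver standing in the tan tray at about (297,275), and the bracket at (285,180). In the top view the tray is at (353,217) with the driver at (355,198). The two screws are at (198,208) and (229,205).

```bash
cat > h.py <<'E'
from bench import arm
import cv2, numpy as np
from scipy.spatial.transform import Rotation as R
P={n:arm.camera_params(n) for n in("side","top")}
def K(n): p=P[n]; return np.array([[p['fx'],0,p['cx']],[0,p['fy'],p['cy']],[0,0,1.]])
def proj(n,X): return cv2.projectPoints(np.asarray(X,float).reshape(-1,3),P[n]['rvec'],P[n]['tvec'],K(n),P[n]['D'])[0].reshape(-1,2)
def ray(n,uv):
    Rm=cv2.Rodrigues(P[n]['rvec'])[0]; c=-Rm.T@P[n]['tvec']
    q=cv2.undistortPoints(np.array(uv,float).reshape(1,1,2),K(n),P[n]['D']).ravel()
    d=Rm.T@np.array([*q,1]); return c,d/np.linalg.norm(d)
def onz(n,uv,z): c,d=ray(n,uv); return c+d*(z-c[2])/d[2]
def tri(us,ut):
    c1,d1=ray("side",us); c2,d2=ray("top",ut)
    A=np.array([d1,-d2]).T; s=np.linalg.lstsq(A,c2-c1,rcond=None)[0]
    a=c1+s[0]*d1;b=c2+s[1]*d2; return (a+b)/2,np.linalg.norm(a-b)
def crop(n,box,f,name,src=None,pts=None):
    im=cv2.cvtColor(arm.get_image(n),cv2.COLOR_RGB2BGR) if src is None else cv2.imread(src)
    x,y,w,h=box; c=cv2.resize(im[y:y+h,x:x+w],None,fx=f,fy=f,interpolation=cv2.INTER_CUBIC)
    c=cv2.convertScaleAbs(c,alpha=1.6,beta=10)
    for k,g in (pts or []):
        g=((np.asarray(g)-[x,y]+.5)*f).astype(int)
        cv2.polylines(c,[g.reshape(-1,1,2)],False,k,1)
    cv2.imwrite(name,c)
E
python3 - <<'E'
from h import *
crop("top",(170,155,95,95),6,"pics/t_br.png","pics/top0.png")
crop("side",(245,140,80,80),7,"pics/s_br.png","pics/side0.png")
crop("top",(315,170,75,90),6,"pics/t_tr.png","pics/top0.png")
crop("side",(240,245,90,70),7,"pics/s_tr.png","pics/side0.png")
for l in ["driver_center","lag","home_top","bracket","tray","chuck","blank","mallet","lag_seat"]:
  for c in("side","top"):
    try: print(l,c,[(round(d['conf'],2),d['extent'],np.round(np.argwhere(d['mask']).mean(0)[::-1],1)) for d in arm.masks_of(l,c)][:4])
    except Exception as e: print(l,c,repr(e))
E
```

```text
driver_center side [(0.59, [272.3, 170.6, 7.2, 11.9], array([277.1, 175.8])), (0.55, [287.5, 261.7, 20.5, 28.7], array([296.6, 273.9]))]
driver_center top [(0.7, [342.0, 184.2, 22.7, 25.6], array([355.1, 199.1])), (0.39, [186.6, 198.9, 21.2, 18.8], array([197.7, 207.3]))]
lag side [(0.57, [273.5, 172.4, 10.8, 8.6], array([277.2, 175.6]))]
lag top [(0.63, [225.8, 198.7, 11.5, 13.1], array([228.8, 206.5])), (0.3, [264.5, 140.1, 36.8, 36.2], array([282.4, 157.5]))]
home_top side [(0.45, [270.1, 157.5, 8.9, 12.5], array([276.1, 163.2]))]
home_top top [(0.63, [189.3, 199.9, 19.0, 15.2], array([197.5, 207. ]))]
bracket side [(0.74, [270.7, 170.2, 20.7, 19.2], array([280.1, 178.3])), (0.73, [252.3, 144.5, 67.9, 71.5], array([284.5, 186.3])), (0.71, [286.1, 261.6, 22.2, 27.7], array([296.3, 273.2]))]
bracket top [(0.75, [180.4, 163.7, 75.4, 81.7], array([215.9, 203.6]))]
tray side [(0.87, [192.0, 353.3, 78.6, 61.0], array([230.8, 381.7])), (0.77, [248.8, 262.9, 72.9, 48.0], array([283. , 287.5])), (0.74, [186.7, 240.4, 47.5, 30.8], array([211.2, 257.1])), (0.63, [334.5, 303.8, 65.2, 40.0], a
[... 197 characters left out ...]
2, 143.6])), (0.56, [291.1, 266.2, 41.9, 56.0], array([311.7, 292.9]))]
chuck side [(0.94, [315.3, 208.5, 30.3, 31.0], array([328.1, 222.6]))]
chuck top [(0.72, [264.7, 139.3, 39.8, 36.8], array([282.1, 157.4]))]
blank side [(0.64, [300.0, 356.6, 35.0, 43.7], array([316.6, 376.5]))]
blank top [(0.88, [438.9, 175.6, 46.5, 30.3], array([461.9, 192.6]))]
mallet side [(0.76, [278.3, 92.7, 20.8, 53.0], array([288.1, 125. ]))]
mallet top [(0.97, [74.2, 170.2, 48.1, 33.4], array([102. , 185.8])), (0.54, [344.1, 185.9, 20.7, 22.9], array([355.2, 198.8]))]
lag_seat side [(0.61, [271.4, 171.3, 17.3, 17.5], array([279.6, 178.4]))]
lag_seat top [(0.68, [220.6, 195.2, 17.2, 17.9], array([229.1, 203. ]))]
```

View pics/t_br.png

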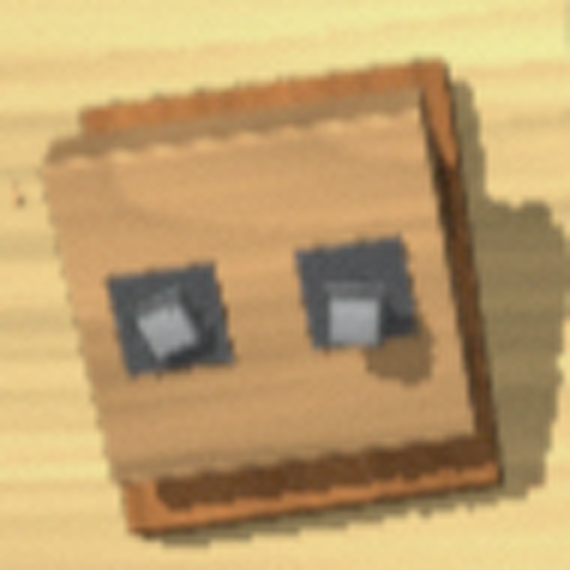

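View pics/s_br.png

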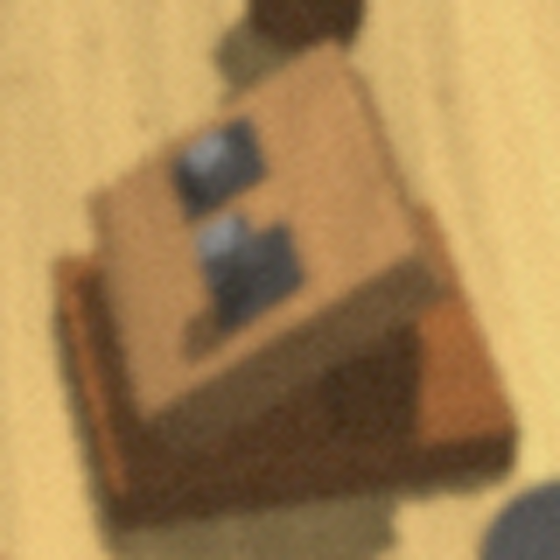

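View pics/t_tr.png

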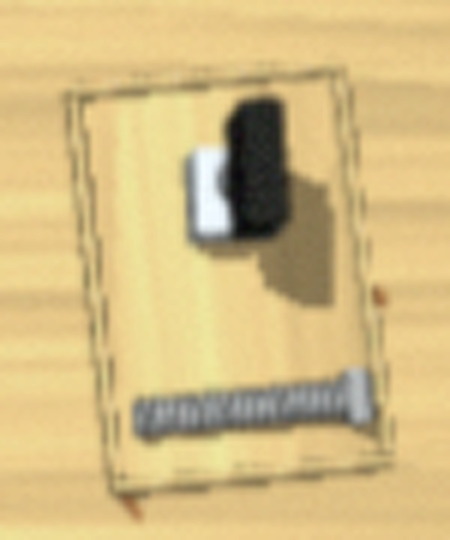

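View pics/s_tr.png

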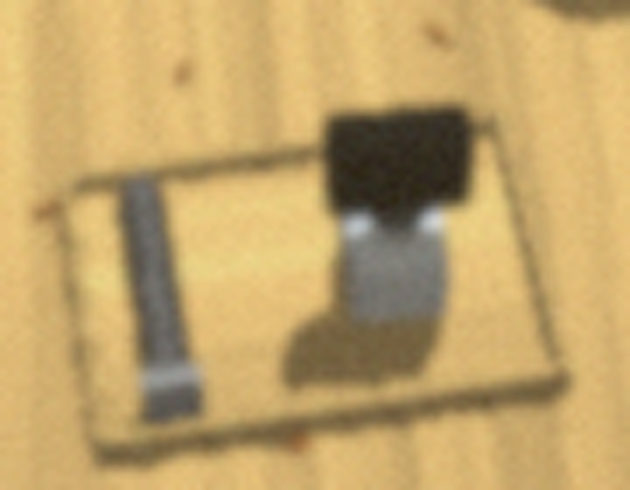

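The top crop shows the proud screw as the right-hand one, at full-image pixel (229,208). It shadows the slab. The home screw at (198,208) is flat. Next I'll fit a geometric model of the bracket, the screws, the tray and the driver.

```bash
cat > fit.py <<'E'
from h import *
from scipy.optimize import least_squares
a=np.deg2rad(32)
TB=lambda L:[((u+.5)/6-.5+170,(v+.5)/6-.5+155) for u,v in L]
SB=lambda L:[((u+.5)/7-.5+245,(v+.5)/7-.5+140) for u,v in L]
def model(p):
    bx,by,yaw,sx,sz,s,t=p[:7]
    Rz=R.from_euler('z',yaw).as_matrix(); Rs=Rz@R.from_euler('y',-a).as_matrix() # x up the slope, z normal
    o=np.array([bx,by,0]); c=o+Rz@[sx,0,sz] # slab top face centre
    f=lambda x,y,z=0: c+Rs@np.array([x,y,z])
    m={}
    m['slab']=[f(75,80),f(75,-80),f(-75,-80),f(-75,80)]
    m['slabu']=[f(75,80,-38),f(75,-80,-38)]
    b=lambda x,y,z: o+Rz@[x,y,z]
    m['base']=[b(100,85,p[7]),b(100,-85,p[7]),b(-100,-85,p[7]),b(-100,85,p[7])]
    w=lambda x,y,z=3:[f(x+23,y+23,z),f(x+23,y-23,z),f(x-23,y-23,z),f(x-23,y+23,z)]
    m['wp']=w(s,t); m['wh']=w(s,t+80)
    def head(x,y,h,ang,d=0,k=12):
        r=[];
        for i,(ex,ey) in enumerate([(1,1),(1,-1),(-1,-1),(-1,1)]):
            e=np.array([[np.cos(ang),-np.sin(ang)],[np.sin(ang),np.cos(ang)]])@[ex*k,ey*k]
            r.append(f(x+e[0],y+e[1],h-d))
        return r
    m['hp']=head(s,t,35,p[8],4); m['hh']=head(s,t+80,15,p[9],4)
    m['hpt']=head(s,t,35,p[8],0,8)
    m['lag_top']=f(s,t,35); m['Rs']=Rs
    return m
obs=[("top",'slab',TB([(47,168),(415,118),(475,435),(115,475)])),
("top",'base',TB([(80,110),(445,60),(500,485),(130,535)])),
("top",'wp',TB([(297,252),(403,237),(418,330),(312,348)])),
("top",'wh',TB([(213-105,278),(213,263),(232,362),(130,377)])),
("side",'slab',SB([(335,42),(415,250),(150,415),(95,205)])),
("side",'base',[None]+SB([(515,435),(120,490),(55,262)])),
("side",'wp',[None]+SB([(302,290),(228,328)])+[None]),
("side",'wp',SB([(285,222)])+[None]*3),
("side",'wh',SB([(245,120),(265,170),(193,215),(172,160)])),
]
def res(p):
    m=model(p); r=[]
    for n,k,uv in obs:
        off=p[10:12]*(n=="side")
        q=proj(n,m[k])
        for i,x in enumerate(uv):
            if x is not None: r+=list(np.clip(q[i]+off-x,-3,3))
    return np.array(r+[p[10]/1.,p[11]/1.])
bo=onz("top",(216,206),0)
p0=np.array([bo[0],bo[1],0.1,0,110,0,-40,20,0,0,0,0])
if __name__=="__main__":
    s=least_squares(res,p0,loss='soft_l1')
    p=s.x; print(np.round(p,3)); print('rms',np.sqrt((res(p)**2).mean())); print(np.round(res(p),1))
    m=model(p); print('lag_top',m['lag_top'],m['Rs'][:,2]); np.save('br.npy',p)
    L=lambda n,k:(proj(n,m[k]+m[k][:1]))
    for n,box,f,src in(("top",(170,155,95,95),6,"pics/top0.png"),("side",(245,140,80,80),7,"pics/side0.png")):
        crop(n,box,f,f"pics/fit_{n}.png",src,[((0,255,0),L(n,'slab')),((255,0,0),L(n,'base')),((0,0,255),L(n,'wp')),((0,0,255),L(n,'wh')),((255,255,0),L(n,'hp')),((255,255,0),L(n,'hh')),((255,0,255),L(n,'hpt'))])
E
python3 fit.py
```

```text
[ 5.90566e+02  1.70809e+02  1.21000e-01 -1.82030e+01  1.01026e+02
 -7.68000e-01 -4.00720e+01  1.90180e+01 -2.30710e+01 -4.53650e+01
  2.42000e-01 -1.08800e+00]
rms 0.6169246209376996
[-1.  -0.6  1.  -1.1  0.  -0.2 -0.   1.5  0.6  0.1 -0.2  0.1 -0.2 -0.4
 -0.2 -0.1 -0.6 -0.  -0.3 -0.   0.   0.9  0.1  0.4 -0.2 -0.   0.2 -0.
  0.4 -0.1 -0.2 -0.2 -0.  -0.5  0.3  0.4 -0.8  0.8 -1.2 -0.8  0.7 -0.5
 -1.2  1.  -0.1 -0.2  0.8 -0.8 -0.5  1.1  0.1 -0.4  0.7 -0.9  0.7  0.5
 -0.3  1.3  0.1  0.5  0.2 -1.1]
lag_top [558.27325635 126.51750293 130.30118494] [-0.52604787 -0.06393794  0.8480481 ]
```

Run:
```python
from h import *
import fit
p=np.load('br.npy'); p[8]=-0.1; p[9]=0.45
m=fit.model(p)
L=lambda n,k:(proj(n,m[k]+m[k][:1])+(p[10:12]*0))
for n,box,f,src in(("top",(170,155,95,95),6,"pics/top0.png"),("side",(245,140,80,80),7,"pics/side0.png")):
    crop(n,box,f,f"pics/fit2_{n}.png",src,[((0,255,0),L(n,'slab')),((255,0,0),L(n,'base')),((0,0,255),L(n,'wp')),((0,0,255),L(n,'wh')),((255,255,0),L(n,'hp')),((255,255,0),L(n,'hh')),((255,0,255),L(n,'hpt'))])
a=cv2.imread("pics/fit2_top.png");b=cv2.imread("pics/fit2_side.png")
# zoom on the proud head
crop("top",(215,190,30,30),13,"pics/z1.png","pics/top0.png",[((255,255,0),L("top",'hp')),((255,0,255),L("top",'hpt'))])
crop("top",(215,190,30,30),13,"pics/z0.png","pics/top0.png")
cv2.imwrite("pics/z.png",np.hstack([cv2.imread("pics/z0.png"),cv2.imread("pics/z1.png")]))
```

```text
(no output)
```

View pics/fit2_top.png

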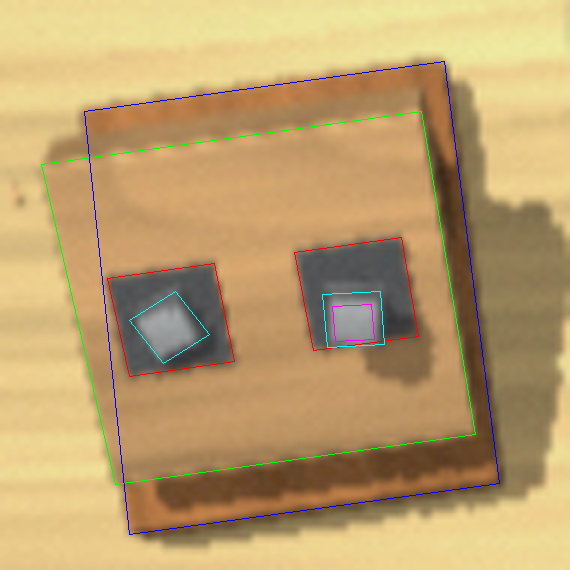

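View pics/fit2_side.png

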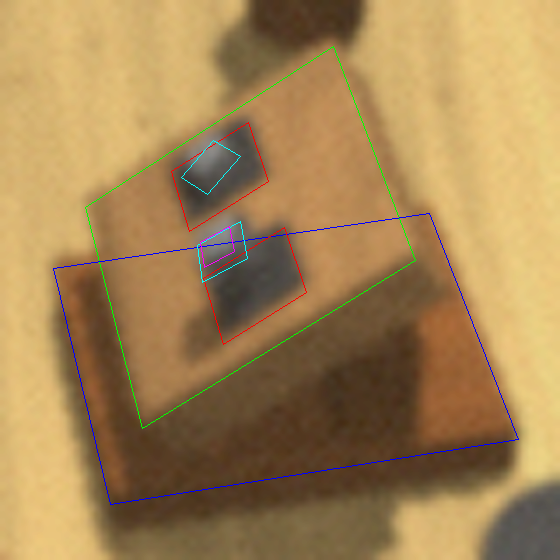

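View pics/z.png

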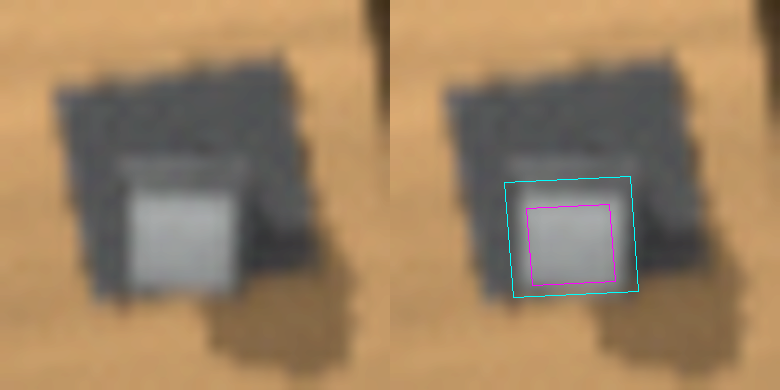

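The overlay fits the head and washers in the top view. The side view is offset by about 1 px in v, which is calibration error. The head is turned about -0.13 rad relative to the slab. Next is the driver and tray fit.

```bash
cat > drv.py <<'E'
from h import *
from scipy.optimize import minimize
def box(T,Rm,cx,cy,cz): # half sizes, returns hull pts; T centre
    return np.array([T+Rm@np.array([i*cx,j*cy,k*cz]) for i in(-1,1) for j in(-1,1) for k in(-1,1)])
def hullmask(pts,bx,f):
    x,y,w,h=bx; m=np.zeros((h*f,w*f),np.uint8)
    g=((pts-[x,y]+.5)*f-.5)
    cv2.fillConvexPoly(m,np.round(cv2.convexHull(g.astype(np.float32))*16).astype(np.int32),255,cv2.LINE_AA,4)
    return m.astype(float)/255
def dark(n,bx,f,src):
    x,y,w,h=bx; im=cv2.cvtColor(cv2.imread(src),cv2.COLOR_BGR2GRAY)[y:y+h,x:x+w]
    return np.clip((75-cv2.resize(im,None,fx=f,fy=f,interpolation=cv2.INTER_CUBIC).astype(float))/30+.5,0,1)
E
python3 - <<'E'
from drv import *
import fit
f=6; B={"top":(335,175,40,45),"side":(280,250,35,35)}
D={n:dark(n,B[n],f,f"pics/{n}0.png") for n in B}
for n in B: cv2.imwrite(f"pics/dk_{n}.png",D[n]*255)
def cost(p):
    Rm=R.from_euler('z',p[2]).as_matrix(); c=0
    for n in B:
        pts=proj(n,box(np.array([p[0],p[1],5+83]),Rm,28,10,23))+(p[3:5] if n=="side" else 0)
        c+=np.abs(hullmask(pts,B[n],f)-D[n]).sum()/f/f
    return c+ (p[3]**2+p[4]**2)*1
x0=onz("top",(358,199),88)
best=None
for y0 in(-.1,0.1,.2):
    s=minimize(cost,[x0[0],x0[1],y0,0,0],method='Nelder-Mead',options=dict(initial_simplex=np.array([[x0[0],x0[1],y0,0,0]]+[np.array([x0[0],x0[1],y0,0,0])+np.eye(5)[i]*[8,8,.2,1,1][i] for i in range(5)]),maxiter=800))
    print(s.fun,s.x)
    if best is None or s.fun<best.fun: best=s
p=best.x; np.save('dr.npy',p); Rm=R.from_euler('z',p[2]).as_matrix()
# tray
from scipy.optimize import least_squares
T=[((u+.5)/6-.5+315,(v+.5)/6-.5+170) for u,v in[(68,92),(342,70),(390,462),(112,492)]]
S=[((u+.5)/7-.5+240,(v+.5)/7-.5+245) for u,v in[(490,122),(568,378),(95,450),(70,185)]]
T=T; 
def tr(q): return [q[:2].tolist()+[0]+R.from_euler('z',q[2]).as_matrix()@[i*95,j*65,14] if 0 else np.array([*q[:2],0])+R.from_euler('z',q[2]).as_matrix()@[i*95,j*65,14] for i,j in((1,1),(1,-1),(-1,-1),(-1,1))]
s=least_squares(lambda q:np.r_[(proj("top",tr(q))-T).ravel(),(proj("side",tr(q))+q[3:5]-np.array(S)).ravel(),q[3:5]],[*onz("top",(353,216),0)[:2],0,0,0])
print('tray',s.x,np.round(s.fun,1)); np.save('tray.npy',s.x)
q=s.x; print('driver in tray',R.from_euler('z',-q[2]).as_matrix()[:2,:2]@(p[:2]-q[:2]))
t=np.array(tr(q)); t=np.vstack([t,t[:1]])
hl=lambda n,b:(lambda g:np.vstack([g,g[:1]]))(cv2.convexHull(proj(n,b).astype(np.float32)).reshape(-1,2))
for n,bx,ff in(("top",(315,170,75,90),6),("side",(240,245,90,70),7)):
    crop(n,bx,ff,f"pics/dfit_{n}.png",f"pics/{n}0.png",[((0,255,0),proj(n,t)),((255,255,0),hl(n,box(np.array([p[0],p[1],88]),Rm,28,10,23))),((0,0,255),hl(n,box(np.array([p[0],p[1],22]),Rm,19.5,19.5,17)))])
st=arm.read_state(); print(R.from_quat(st['ee_rot']).as_matrix().round(3))
E
```

```text
279.8577390665932 [ 5.84309858e+02 -2.04659520e+02  3.43637173e-02  1.03020604e+00
  5.74568689e-01]
279.6748690680464 [ 5.84069216e+02 -2.04644296e+02  5.11365654e-02  1.16907803e+00
  5.50311187e-01]
279.84860650479806 [ 5.84187041e+02 -2.04646262e+02  4.26315319e-02  1.11395890e+00
  5.34354113e-01]
tray [ 5.50764072e+02 -2.02175971e+02  7.45856212e-02  3.94087987e-01
  1.48170600e+00] [-0.3 -0.7  0.2 -1.3  0.9  1.  -0.   0.5  1.6 -0.9  0.5  0.2 -0.4  0.3
 -2.  -1.   0.4  1.5]
driver in tray [33.02861693 -4.94324509]
[[-0.944  0.    -0.329]
 [ 0.329 -0.    -0.944]
 [-0.    -1.     0.   ]][ WARN:0@0.219] global loadsave.cpp:1063 imwrite_ Unsupported depth image for selected encoder is fallbacked to CV_8U.
```

View pics/dfit_top.png

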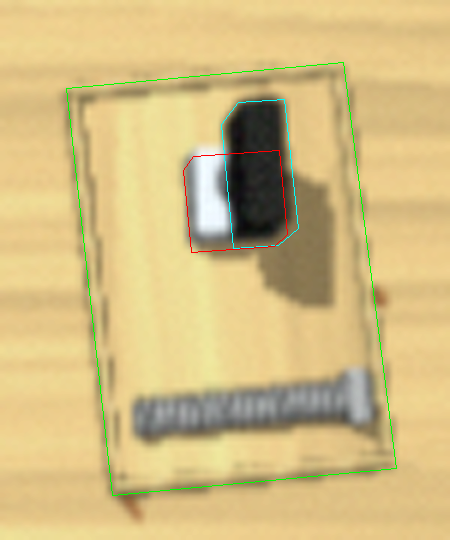

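View pics/dfit_side.png

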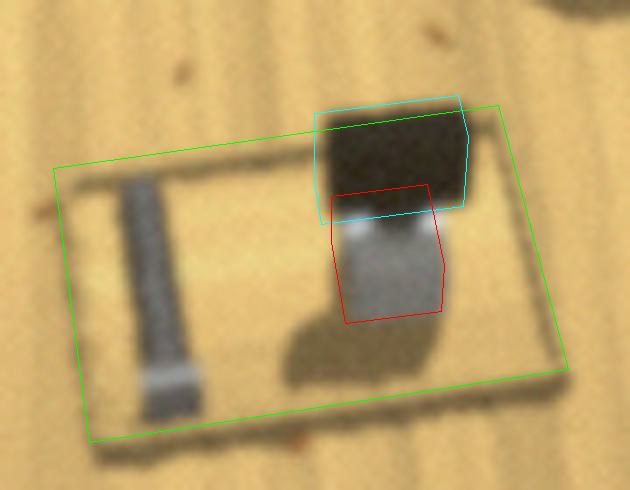

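The tray fits in both views, but the driver fit is off. The shadow is leaking into the dark mask and the yaw looks nearer 0, so I'll use a tighter threshold.

Run:
```python
from drv import *
import fit
f=6; B={"top":(335,175,40,45),"side":(280,250,35,35)}
def dk(n,th=38):
    x,y,w,h=B[n]; im=cv2.cvtColor(cv2.imread(f"pics/{n}0.png"),cv2.COLOR_BGR2GRAY)[y:y+h,x:x+w]
    if n=="top": print(im[8:40:2,12:32:2]) 
    return np.clip((th-cv2.resize(im,None,fx=f,fy=f,interpolation=cv2.INTER_CUBIC).astype(float))/24+.5,0,1)
D={n:dk(n) for n in B}
cv2.imwrite("pics/dk.png",np.hstack([np.pad(D[n],((0,270-D[n].shape[0]),(0,0)))*255 for n in B]).astype(np.uint8))
def cost(p):
    Rm=R.from_euler('z',p[2]).as_matrix(); c=0
    for n in B:
        pts=proj(n,box(np.array([p[0],p[1],5+83]),Rm,28,10,23))+(p[3:5] if n=="side" else 0)
        c+=((hullmask(pts,B[n],f)-D[n])**2).sum()/f/f
    return c+ (p[3]**2+p[4]**2)*.3
x0=onz("top",(358,199),88)
best=None
for y0 in(-.15,-.03,0.1):
    i0=np.array([x0[0],x0[1],y0,0,0])
    s=minimize(cost,i0,method='Nelder-Mead',options=dict(initial_simplex=np.array([i0]+[i0+np.eye(5)[i]*[8,8,.2,1,1][i] for i in range(5)]),maxiter=800))
    print(s.fun,s.x)
    if best is None or s.fun<best.fun: best=s
p=best.x; np.save('dr.npy',p); Rm=R.from_euler('z',p[2]).as_matrix()
q=np.load('tray.npy'); print('driver in tray',R.from_euler('z',-q[2]).as_matrix()[:2,:2]@(p[:2]-q[:2]))
hl=lambda n,b:(lambda g:np.vstack([g,g[:1]]))(cv2.convexHull(proj(n,b).astype(np.float32)).reshape(-1,2))
for n,bx,ff in(("top",(315,170,75,90),6),("side",(240,245,90,70),6)):
    o=p[3:5]*(n=="side")
    crop(n,bx,ff,f"pics/dfit2_{n}.png",f"pics/{n}0.png",[((255,255,0),o+hl(n,box(np.array([p[0],p[1],88]),Rm,28,10,23))),((0,0,255),o+hl(n,box(np.array([p[0],p[1],22]),Rm,19.5,19.5,17)))])
a=cv2.imread("pics/dfit2_top.png")[:420];b=cv2.imread("pics/dfit2_side.png")[:420]
cv2.imwrite("pics/dfit2.png",np.hstack([a[:,:330],b[:,200:]]))
```

```text
[[ 95  95  96  95  81  79  80  98  97  98]
 [106 111 126 122 114 103  92 107 118 118]
 [128 127 128 113  38  27  22  42 114 119]
 [129 126 124  53  12  19  19  31 115 119]
 [129 127 116  20   9  19  20  26 115 117]
 [129 127 119  25   8  14  16  25 115 118]
 [121 144 135  33  11  17  18  22  97 118]
 [110 148 122  22  12  19  14  25  96 118]
 [104 147  84  15   4  18  17  22  53  94]
 [102 145  90  15   6  15  17  20  48  69]
 [ 97 146 136  31   5  13  19  19  46  68]
 [ 92 148 146  58   9  21  20  18  44  69]
 [ 92 145 144  73   3   9   4  23  60  69]
 [ 65  81  71  43  19  22  28  54  69  69]
 [109  79  70  71  69  73  72  69  69  69]
 [132 124 107 106 107 110  73  69  66  70]]
127.00499938719446 [ 5.85613993e+02 -2.04358220e+02 -8.94462086e-02  3.04771634e-01
  1.25367432e+00]
126.80711112215765 [ 5.85960838e+02 -2.04352526e+02 -9.89190444e-02  6.73412799e-02
  1.33091838e+00]
126.83413077878132 [ 5.86045779e+02 -2.04293036e+02 -8.77290863e-02  5.17916235e-01
  1.41582234e+00]
driver in tray [34.93672146 -4.79324287]
```

View pics/dfit2.png

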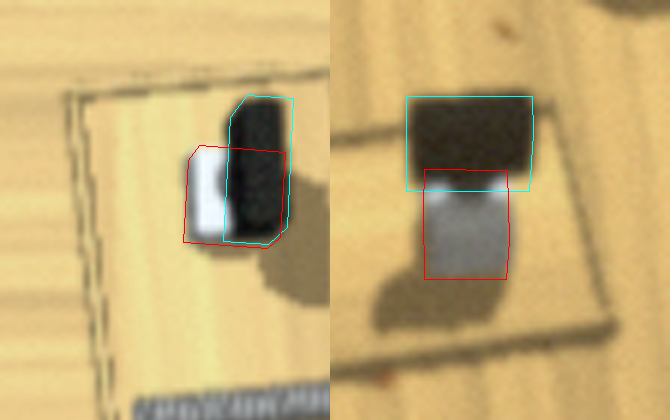

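View pics/dk.png

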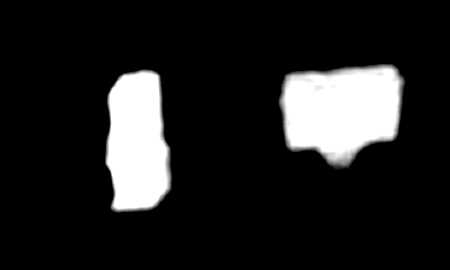

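```bash
cat >> h.py <<'E'
def delta(pos,Rt):
    s=arm.read_state(); R0=R.from_quat(s['ee_rot'])
    d=R0.inv().apply(np.array(pos)-s['position'])/10
    r=(R0.inv()*R.from_matrix(Rt)).as_rotvec(degrees=True)
    print('clk %.2f'%s['clock'],'pos',s['position'].round(1),'shift cm',d.round(2),'turn deg',r.round(2),'w %.1f'%s['gripper_width'],'F',s['contact_force'].round(1),'j',s['joints'].round(2))
def Rtool(dx,dz): # driver x, z axes -> tool with y=-dz, z=-dy, x=...
    dz=dz/np.linalg.norm(dz); dx=dx-dz*(dx@dz); dx/=np.linalg.norm(dx); dy=np.cross(dz,dx)
    y=-dz; z=-dy; x=np.cross(y,z); return np.column_stack([x,y,z])
def up(yaw): return Rtool(np.array([np.cos(yaw),np.sin(yaw),0]),np.array([0,0,1.]))
E
python3 -c "
from h import *
print(up(.03).round(2)); delta([586,-204.5,200],up(.03))"
```

```text
[[-1.   -0.    0.03]
 [-0.03 -0.   -1.  ]
 [ 0.   -1.   -0.  ]]
clk 1.00 pos [205.3 590.3 250.3] shift cm [-62.07   5.03  62.56] turn deg [ -0.  -20.9  -0. ] w 85.6 F [ 0.4  0.9 -0. ] j [ 1.49  0.38  0.01  0.   -1.19 -0.26]
```

```bash
python3 -m inch '[[1,-62.1,2,62.6,0,-20.9,0],[1,-62.1,2,62.6,0,-20.9,0],[1,-62.1,2,62.6,0,-20.9,0],[1,-62.1,2,62.6,0,-20.9,0],[1,-62.1,2,62.6,0,-20.9,0],[1,-62.1,2,62.6,0,-20.9,0],[1,-62.1,2,62.6,0,-20.9,0],[1,-62.1,2,62.6,0,-20.9,0],[1,-62.1,2,62.6,0,-20.9,0],[1,-62.1,2,62.6,0,-20.9,0],[1,-62.1,2,62.6,0,-20.9,0],[1,-62.1,2,62.6,0,-20.9,0],[1,-62.1,2,62.6,0,-20.9,0],[1,-62.1,2,62.6,0,-20.9,0],[1,-62.1,2,62.6,0,-20.9,0],[1,-62.1,2,62.6,0,-20.9,0],[1,-62.1,2,62.6,0,-20.9,0],[1,-62.1,2,62.6,0,-20.9,0],[1,-62.1,2,62.6,0,-20.9,0],[1,-62.1,2,62.6,0,-20.9,0]]'; python3 -c "
from h import *
delta([586,-204.5,160],up(.03))"
```

```text
clock: 2.67
position: [565.7, -163.3, 231.5]
ee_rot: [0.01, -0.707, 0.707, -0.011]
contact_force: [1.2, 1.2, 0.7]
gripper_width: 85.4
clk 2.67 pos [ 565.7 -163.3  231.5] shift cm [-1.9   7.16  4.18] turn deg [-0.   -0.02 -0.03] w 85.4 F [1.2 1.2 0.7] j [-0.01  0.34 -0.11  0.   -1.12  1.61]
```

```bash
python3 -m inch '[[1,-1.9,3,4.2,0,0,0],[1,-1.9,6,4.2,0,0,0],[1,-1.9,7.2,4.2,0,0,0],[1,-1.9,7.2,4.2,0,0,0]]'
python3 - <<'E'
from h import *
for n in("side","top"):
    cv2.imwrite(f"pics/{n}1.png",cv2.cvtColor(arm.get_image(n),cv2.COLOR_RGB2BGR))
delta([586,-204.5,88],up(.03))
s=arm.read_state(); R0=R.from_quat(s['ee_rot']).as_matrix(); p=s['position']
for n,bx in(("top",(320,165,60,60)),("side",(255,215,80,80))):
    mk=[((0,255,0),proj(n,[p-R0[:,2]*42,p+R0[:,2]*42])),((0,0,255),proj(n,[p+R0[:,1]*19,p-R0[:,1]*54]))]
    crop(n,bx,8 if n=="top" else 7,f"pics/g1_{n}.png",f"pics/{n}1.png",mk)
E
```

```text
clock: 3.0
position: [582.9, -203.3, 154.5]
ee_rot: [-0.013, 0.708, -0.706, 0.006]
contact_force: [-0.1, -0.5, -1.1]
gripper_width: 85.4
clk 3.10 pos [ 585.6 -202.8  159.6] shift cm [-0.03  7.16  0.17] turn deg [-0.04  0.02  0.02] w 85.6 F [-0.3  0.   0.8] j [-0.07  0.45 -0.13  0.   -0.99  1.67]
```

View pics/g1_top.png

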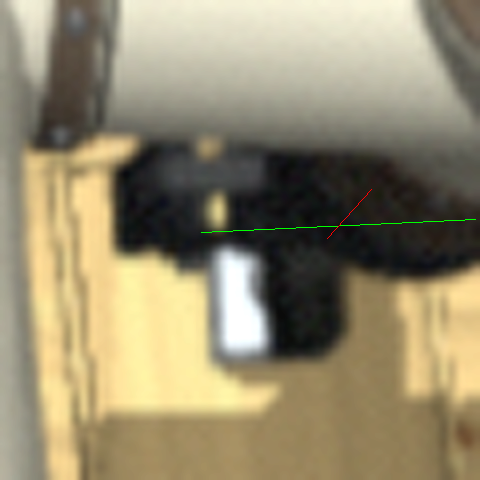

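View pics/g1_side.png

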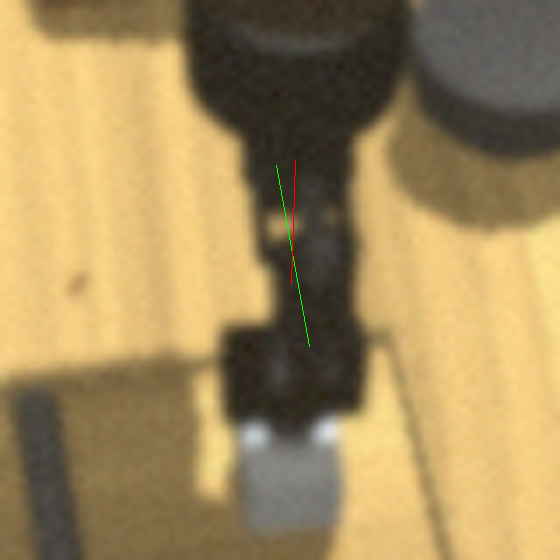

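Gripper hovers over the driver with its plane lined up, the paddle centre at (293,370) in the side crop. Descending now.

```bash
python3 -m inch '[[1,0,3,0.1,0,0,0],[1,0,5.5,0.1,0,0,0],[1,0,7.2,0.1,0,0,0],[1,0,7.2,0.1,0,0,0],[1,0,7.2,0.1,0,0,0]]'
python3 - <<'E'
from h import *
delta([586,-204.5,88],up(.03))
E
```

```text
clock: 3.52
position: [586.4, -203.1, 89.0]
ee_rot: [0.011, -0.707, 0.707, -0.012]
contact_force: [0.4, -0.3, 0.3]
gripper_width: 85.6
clk 3.52 pos [ 586.4 -203.1   89. ] shift cm [0.05 0.1  0.14] turn deg [-0.05  0.1  -0.11] w 85.6 F [ 0.4 -0.3  0.3] j [-0.07  0.53 -0.2   0.   -0.84  1.67]
```

```bash
python3 -m inch '[[0.5,0,0.1,0.1,0,0,0],[0.2,0,0.1,0.1,0,0,0],[0,0,0.1,0.1,0,0,0],[0,0,0.1,0.1,0,0,0],[0,0,0.1,0.1,0,0,0],[0,0,0.1,0.1,0,0,0],[0,0,0.1,0.1,0,0,0],[0,0,0.1,0.1,0,0,0],[0,0,0.1,0.1,0,0,0],[0,0,0.1,0.1,0,0,0]]'
python3 - <<'E'
from h import *
delta([586,-204.5,88],up(.03))
E
```

```text
clock: 4.35
position: [586.0, -204.7, 87.2]
ee_rot: [0.01, -0.707, 0.707, -0.011]
contact_force: [-0.6, 0.8, 5.1]
gripper_width: 19.1
clk 4.35 pos [ 586.  -204.7   87.2] shift cm [-0.   -0.08 -0.02] turn deg [-0.03  0.01 -0.07] w 19.1 F [-0.6  0.8  5.1] j [-0.08  0.53 -0.2   0.   -0.84  1.68]
```

Gripped at 19 mm width. Now lifting.

```bash
python3 -m inch '[[0,0,-1,0,0,0,0],[0,0,-4,0,0,0,0],[0,0,-8,0,0,0,0],[0,0,-12,0,0,0,0],[0,0,-15,0,0,0,0],[0,0,-15,0,0,0,0],[0,0,-15,0,0,0,0]]'
python3 - <<'E'
from h import *
for n in("side","top"):
    cv2.imwrite(f"pics/{n}2.png",cv2.cvtColor(arm.get_image(n),cv2.COLOR_RGB2BGR))
delta([586,-204.5,238],up(.03))
from drv import box
s=arm.read_state(); R0=R.from_quat(s['ee_rot']).as_matrix(); p=s['position']
hl=lambda n,b:(lambda g:np.vstack([g,g[:1]]))(cv2.convexHull(proj(n,b).astype(np.float32)).reshape(-1,2))
c=p # grip
for n,bx in(("top",(320,150,70,70)),("side",(255,205,80,80))):
    crop(n,bx,7,f"pics/g2_{n}.png",f"pics/{n}2.png",[((0,255,0),hl(n,box(p+R0[:,1]*1,R0,28,23,10))),((0,0,255),hl(n,box(p+R0[:,1]*66,R0,19.5,17,19.5)))])
E
```

```text
clock: 4.93
position: [585.6, -204.3, 238.0]
ee_rot: [-0.009, 0.707, -0.707, 0.012]
contact_force: [0.5, 0.8, -3.7]
gripper_width: 19.6
clk 5.03 pos [ 584.  -204.   234.3] shift cm [-0.19 -0.37  0.05] turn deg [ 0.11 -0.04  0.24] w 18.9 F [-0.2 -0.1 -2.8] j [-0.08  0.39 -0.03 -0.   -1.16  1.68]
```

View pics/g2_top.png

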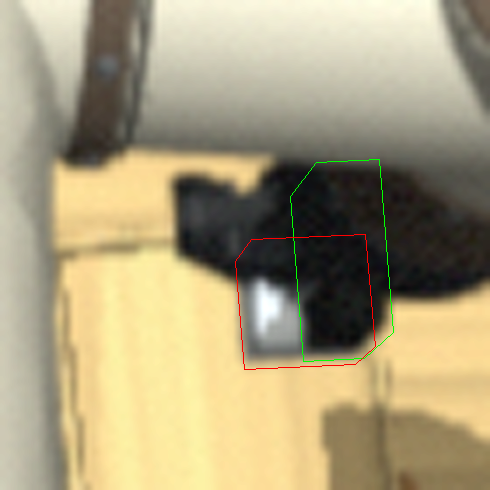

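View pics/g2_side.png

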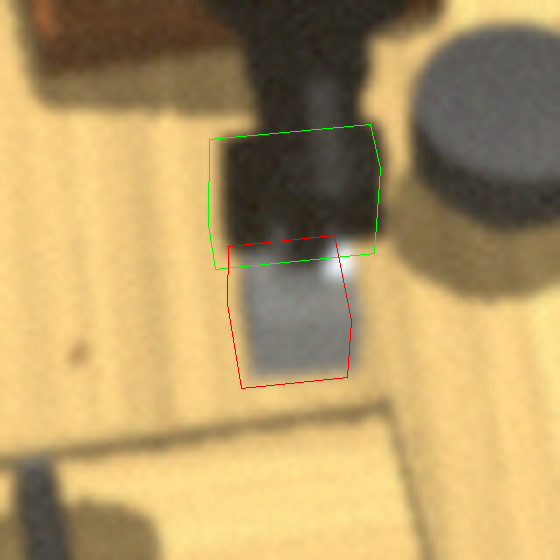

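```bash
for i in 1 2 3; do python3 -m inch '[[0,0,0,0,0,0,0],[0,0,0,0,0,0,0]]' | grep -E "position|rot"; done
python3 - <<'E'
from h import *
for n in("side","top"):
    cv2.imwrite(f"pics/{n}3.png",cv2.cvtColor(arm.get_image(n),cv2.COLOR_RGB2BGR))
    delta([586,-204.5,238],up(.03))
E
```

```text
position: [584.5, -204.4, 234.1]
ee_rot: [-0.012, 0.707, -0.707, 0.009]
position: [585.2, -204.5, 235.4]
ee_rot: [-0.011, 0.707, -0.707, 0.01]
position: [585.4, -204.5, 236.1]
ee_rot: [-0.011, 0.707, -0.707, 0.01]
clk 5.58 pos [ 585.5 -204.5  236.3] shift cm [-0.05 -0.17  0.  ] turn deg [ 0.   -0.    0.01] w 19.4 F [-0.1 -0.7 -2.4] j [-0.08  0.39 -0.03 -0.   -1.16  1.68]
clk 5.63 pos [ 585.5 -204.5  236.4] shift cm [-0.05 -0.16 -0.  ] turn deg [ 0.   -0.    0.01] w 19.5 F [ 1.  -0.1 -3. ] j [-0.08  0.39 -0.03 -0.   -1.16  1.68]
```

```bash
cat > ov.py <<'E'
import sys
from h import *
from drv import box
def hl(n,b): g=cv2.convexHull(proj(n,b).astype(np.float32)).reshape(-1,2); return np.vstack([g,g[:1]])
def overlay(tag,boxes,ex=0,ey=0,th=0,f=7,src=None,extra=None):
    s=arm.read_state(); R0=R.from_quat(s['ee_rot']).as_matrix(); p=s['position']
    Rd=R0@R.from_euler('z',th).as_matrix(); g=p+R0[:,0]*ex+R0[:,1]*ey
    o=[]
    for n,bx in boxes:
        pts=[((0,255,0),hl(n,box(g,Rd,28,23,10))),((0,0,255),hl(n,box(g+Rd[:,1]*66,Rd,19.5,17,19.5)))]+[(k,proj(n,v)) for k,v in (extra or [])]
        crop(n,bx,f,"pics/_a.png",f"pics/{n}{src}.png",pts); a=cv2.imread("pics/_a.png"); crop(n,bx,f,"pics/_b.png",f"pics/{n}{src}.png")
        o.append(np.vstack([a,cv2.imread("pics/_b.png")]) if 0 else np.hstack([a,cv2.imread("pics/_b.png")]))
    w=max(x.shape[1] for x in o); o=[np.pad(x,((0,0),(0,w-x.shape[1]),(0,0))) for x in o]
    cv2.imwrite(f"pics/{tag}.png",np.vstack(o))
E
python3 -c "
from ov import *
overlay('o3',[('top',(345,165,45,48)),('side',(280,215,55,55))],ex=0,ey=1,f=6,src=3)"
```

```text
(no output)
```

View pics/o3.png

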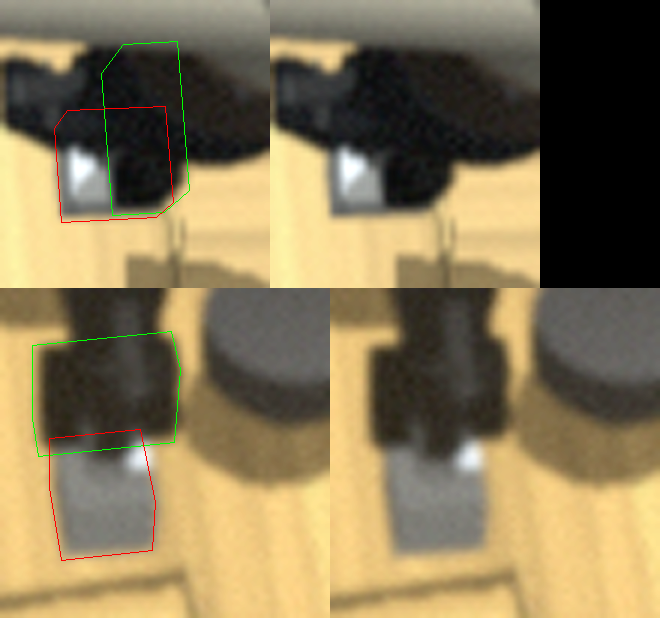

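In hand, the driver sits about 2 mm towards +x of the TCP and stays vertical. That gives ex≈-2.2 and ey≈-1. Now I'll work out the pose in line above the screw.

```bash
cat > goal.py <<'E'
from h import *
import fit
p=np.load('br.npy'); m=fit.model(p); LT=m['lag_top']; DZ=m['Rs'][:,2]; SX=m['Rs'][:,0]; SY=m['Rs'][:,1]
def goal(h,ang=-0.13,ex=-2.2,ey=-1.,dx=0,dy=0,pr=True):
    x=R.from_rotvec(DZ*ang).apply(SX); T=Rtool(x,DZ)
    pos=LT+SX*dx+SY*dy+(83+h)*DZ-(T[:,0]*ex+T[:,1]*ey)
    if pr: delta(pos,T)
    return pos,T
E
python3 -c "
from goal import *
print(goal(40)[0])"
```

```text
clk 5.63 pos [ 585.5 -204.5  236.4] shift cm [  8.35   0.38 -32.6 ] turn deg [-3.53  2.18 31.81] w 19.5 F [ 1.  -0.1 -3. ] j [-0.08  0.39 -0.03 -0.   -1.16  1.68]
[492.22455748 118.77697675 232.60706762]
```

```bash
python3 -m inch '[[0,2,-2,-4,0,0,0],[0,4,-2,-8,-1,0,6],[0,6,-2,-12,-1,1,12],[0,8.4,-2,-16,-2,1,18],[0,8.4,-2,-20,-3,2,24],[0,8.4,-2,-24,-3.5,2.2,31.8],[0,8.4,-2,-28,-3.5,2.2,31.8],[0,8.4,-1,-31,-3.5,2.2,31.8],[0,8.4,0.4,-32.6,-3.5,2.2,31.8],[0,8.4,0.4,-32.6,-3.5,2.2,31.8],[0,8.4,0.4,-32.6,-3.5,2.2,31.8],[0,8.4,0.4,-32.6,-3.5,2.2,31.8],[0,8.4,0.4,-32.6,-3.5,2.2,31.8],[0,8.4,0.4,-32.6,-3.5,2.2,31.8]]'
python3 - <<'E'
from goal import *
goal(40)
E
```

```text
clock: 6.8
position: [491.7, 118.3, 232.6]
ee_rot: [0.197, 0.704, -0.656, 0.19]
contact_force: [-0.8, -0.4, -2.0]
gripper_width: 19.2
clk 6.80 pos [491.7 118.3 232.6] shift cm [-0.04  0.03 -0.05] turn deg [-0.06 -0.05 -0.  ] w 19.2 F [-0.8 -0.4 -2. ] j [ 0.5  -0.02 -0.96  1.07 -0.22  0.05]
```

Run:
```python
from ov import *
from goal import *
for n in("side","top"):
    cv2.imwrite(f"pics/{n}4.png",cv2.cvtColor(arm.get_image(n),cv2.COLOR_RGB2BGR))
goal(40)
overlay('o4',[('top',(195,170,60,50)),('side',(240,130,60,60))],ex=-2.2,ey=-1,f=5,src=4,extra=[((255,255,0),m['wp']+m['wp'][:1]),((255,255,0),m['hpt'])])
```

```text
clk 6.90 pos [492.  118.3 233. ] shift cm [ 0.01  0.05 -0.04] turn deg [-0.04 -0.09 -0.05] w 19.0 F [-0.1  0.2 -2.8] j [ 0.5  -0.02 -0.96  1.07 -0.22  0.05]
```

View pics/o4.png

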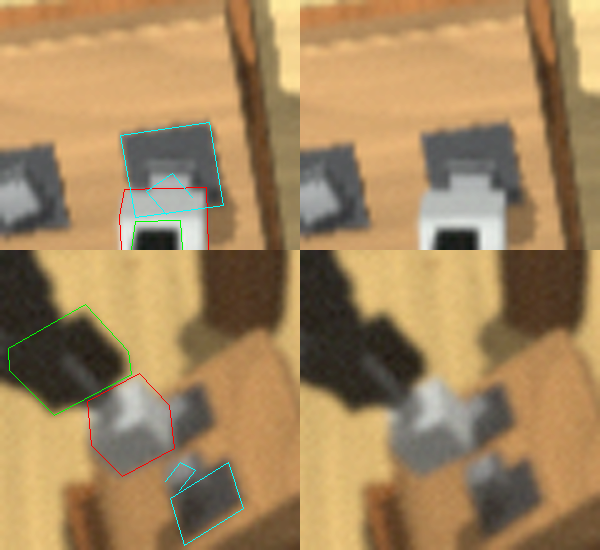

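View pics/top4.png

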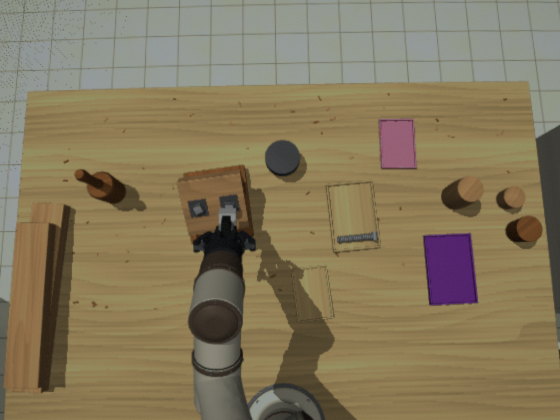

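```bash
python3 -m inch '[[0,0,1.2,0,0,0,0],[0,0,2.4,0,0,0,0],[0,0,3.2,0,0,0,0],[0,0,3.2,0,0,0,0],[0,0,3.2,0,0,0,0],[0,0,3.2,0,0,0,0],[0,0,3.2,0,0,0,0],[0,0,3.2,0,0,0,0]]'
python3 - <<'E'
from ov import *
from goal import *
for n in("side","top"):
    cv2.imwrite(f"pics/{n}5.png",cv2.cvtColor(arm.get_image(n),cv2.COLOR_RGB2BGR))
goal(8)
mm=fit.model(np.r_[p[:8],-0.13,.45,0,0])
overlay('o5',[('top',(205,175,45,40)),('side',(255,140,45,50))],ex=-2.2,ey=-1,f=7,src=5,extra=[((255,255,0),m['wp']+m['wp'][:1]),((255,255,0),mm['hp']+mm['hp'][:1])])
E
```

```text
clock: 7.57
position: [508.1, 122.9, 215.4]
ee_rot: [0.193, 0.703, -0.659, 0.186]
contact_force: [-0.0, -0.0, -1.4]
gripper_width: 19.5
clk 7.67 pos [508.1 122.8 215.4] shift cm [0.42 0.89 0.26] turn deg [-0.39 -0.    0.71] w 19.5 F [ 0.   0.6 -2.7] j [ 0.41  0.03 -0.96  1.27 -0.16 -0.08]
```

View pics/o5.png

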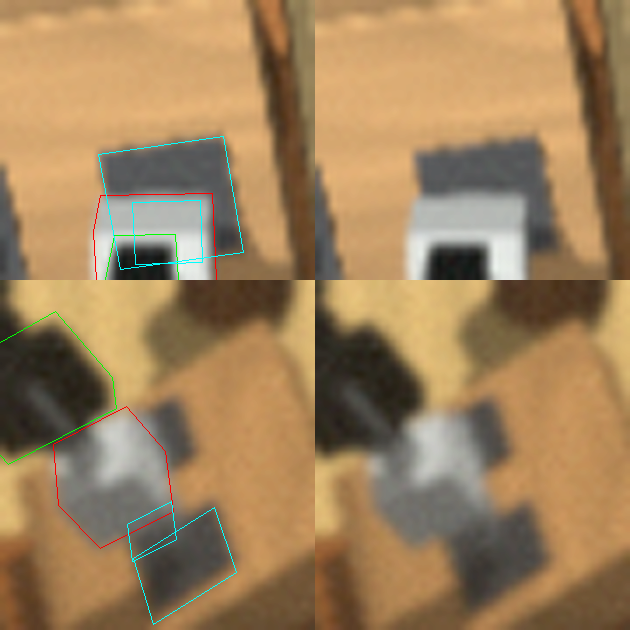

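The wrist is stuck: j5 sits at its -0.16 limit with the tool nearly in line with the forearm. I'll fit a kinematic model from the recorded poses to see whether this grasp can reach the seated pose or whether I need a tilted grasp.

```bash
cat > kin.py <<'E'
import numpy as np
from scipy.spatial.transform import Rotation as R
from scipy.optimize import least_squares
D=[([1.49458703,3.85532705e-01,6.56305435e-03,-5.02e-4,-1.19399098,-2.58606e-01],[205.33,590.287,250.312],[-0.11779279,-0.69643305,0.69798715,0.11798222])]
def fk(q,P):
    d,a0,z0,L2,a3,L4,Lt=P
    Rm=R.from_euler('z',q[0]); p=np.array([0,0,z0])+Rm.apply([a0,d,0])
    Rm=Rm*R.from_euler('y',q[1]); p=p+Rm.apply([0,0,L2])
    Rm=Rm*R.from_euler('y',-q[2]); p=p+Rm.apply([L4,0,a3])   # forearm along x
    Rm=Rm*R.from_euler('x',S4*q[3])*R.from_euler('y',-q[4]) ; p=p+Rm.apply([Lt,0,0])
    Rm=Rm*R.from_euler('x',S6*q[5])
    # tool y along x; at start check
    return p,Rm
S4,S6=1,1
E
python3 - <<'E'
from bench import arm
s=arm.read_state()
import numpy as np
np.set_printoptions(precision=5,suppress=True)
print(s['joints'],s['position'],s['ee_rot'])
import kin
from kin import *
q0=D[0][0]; T0=R.from_quat(D[0][2])
for s4 in(1,-1):
  for s6 in(1,-1):
    kin.S4,kin.S6=s4,s6
    P=[0,0,400,400,0,400,200]
    C=fk(q0,P)[1].inv()*T0
    e=fk(s['joints'],P)[1]*C
    print(s4,s6,(e.inv()*R.from_quat(s['ee_rot'])).magnitude(),C.as_matrix().round(3).tolist())
E
```

```text
[ 0.40982  0.03485 -0.96256  1.27049 -0.16058 -0.07511] [508.06199 122.76417 215.35989] [ 0.19277  0.70306 -0.65887  0.18556]
1 1 2.903969993904804 [[-0.001, 1.0, -0.0], [0.869, 0.001, 0.495], [0.495, 0.0, -0.869]]
1 -1 2.5414999734472214 [[-0.001, 1.0, -0.0], [1.0, 0.001, 0.0], [0.0, -0.0, -1.0]]
-1 1 0.36698917622647537 [[-0.0, 1.0, -0.0], [0.869, 0.0, 0.494], [0.494, 0.0, -0.869]]
-1 -1 4.094826434306195e-07 [[-0.0, 1.0, -0.0], [1.0, 0.0, 0.0], [0.0, -0.0, -1.0]]
```

```bash
cat > log.py <<'E'
from bench import arm
import json
s=arm.read_state(); open('log.jsonl','a').write(json.dumps([list(map(float,s[k])) for k in('joints','position','ee_rot')])+'\n')
E
python3 log.py
python3 -m inch '[[0,0,-2,0,0,0,0],[0,0,-5,0,0,0,0],[0,0,-8,0,0,0,-6],[0,0,-9,0,0,0,-12]]'|head -2; python3 log.py
python3 -m inch '[[0,0,-1,0,0,0,-7],[0,0,-2,0,0,0,-14],[0,0,-2,3,0,0,-20],[0,0,-2,5,0,-10,-20]]'|head -2; python3 log.py
python3 - <<'E'
import json
import kin; from kin import *
kin.S4=kin.S6=-1
L=[json.loads(l) for l in open('log.jsonl')]
L.append([[1.49458703,3.85532705e-01,6.56305435e-03,-5.02376834e-04,-1.19399098,-2.58606055e-01],[205.16717524,589.76236542,249.21087229],None])
L=[l for l in L]
f=lambda P:np.concatenate([fk(q,P)[0]-p for q,p,_ in L])
s=least_squares(f,[150,0,400,400,0,400,200]); print(s.x.round(2)); print(s.fun.round(2)); np.save('kin.npy',s.x)
print(np.linalg.svd(s.jac)[1])
E
```

```text
clock: 8.0
position: [482.6, 107.5, 281.3]
clock: 8.33
position: [477.5, 59.7, 300.8]
[-144.03  279.32 -157.25  503.07  123.47   98.09  127.57]
[ 31.3  -66.73   5.68 -23.33  25.81 -12.75 -11.95  19.99  -3.47 -15.55
   2.55  10.54]
[3.89846012 2.84613054 2.00963408 0.67387416 0.39927569 0.1911729
 0.11334181]
```

Run:
```python
from h import *
delta([586,-204.5,180],up(.03))
```

```text
clk 8.33 pos [477.5  59.7 300.8] shift cm [-6.33 12.99 27.44] turn deg [ 0.65  3.9  -8.52] w 19.2 F [ 2.3 -0.5 -1.8] j [ 0.49  0.03 -0.36  0.06 -1.05  1.15]
```

```bash
python3 -m inch '[[0,-1,1,4,0,0,-6],[0,-2,2,8,0,3.9,-8.5],[0,-3,3,12,0.6,3.9,-8.5],[0,-4,6,16,0.6,3.9,-8.5]]'|head -2; python3 log.py
python3 -m inch '[[0,-2,1,4,0,0,0],[0,-3,2,8,0,0,0],[0,-3,4,11,0,0,0],[0,-3,5,12,0,0,0],[0,-3,5,12,0,0,0],[0,-3,5,12,0,0,0],[0,-3,5,12,0,0,0]]'|head -2; python3 log.py
python3 - <<'E'
from h import *
delta([586,-204.5,87.7],up(.03))
E
```

```text
clock: 8.67
position: [536.2, -90.3, 252.4]
clock: 9.25
position: [567.1, -207.0, 201.9]
clk 9.25 pos [ 567.1 -207.   201.9] shift cm [-1.9  11.42 -0.26] turn deg [-0.32 -0.11 -0.  ] w 19.3 F [-0.2  0.  -2.5] j [-0.08  0.38 -0.12  0.01 -1.06  1.68]
```

```bash
python3 -m inch '[[0,-1,3,-0.2,-0.3,0,0],[0,-1.9,7,-0.2,-0.3,0,0],[0,-1.9,10,-0.2,-0.3,0,0],[0,-1.9,11,-0.2,-0.3,0,0],[0,-1.9,11,-0.2,-0.3,0,0],[0,-1.9,11,-0.2,-0.3,0,0],[0,-1.9,11,-0.2,-0.3,0,0],[0,-1.9,11.2,-0.2,-0.3,0,0],[0,-1.9,11.4,-0.2,-0.3,0,0],[0,-1.9,11.5,-0.2,-0.3,0,0],[0,-1.9,11.5,-0.2,-0.3,0,0],[0,-1.9,11.5,-0.2,-0.3,0,0]]'; python3 log.py;python3 - <<'E'
from h import *
delta([586,-204.5,87.7],up(.03))
E
```

```text
clock: 10.25
position: [586.0, -206.0, 87.2]
ee_rot: [0.01, -0.707, 0.707, -0.01]
contact_force: [-1.2, 1.5, 4.5]
gripper_width: 19.0
clk 10.25 pos [ 586.  -206.    87.2] shift cm [-0.01 -0.05 -0.15] turn deg [-0.05 -0.14 -0.02] w 19.0 F [-1.2  1.5  4.5] j [-0.08  0.53 -0.2   0.   -0.84  1.68]
```

```bash
python3 -m inch '[[0.3,0,0,0,0,0,0],[0.6,0,0,0,0,0,0],[0.6,0,0,0,0,0,0],[0.6,0,0,0,0,0,0]]'|tail -1; python3 log.py
python3 -m inch '[[0.6,-0.1,0,0.1,0,0,-6],[0.6,-0.2,0,0.1,0,0,-12],[0.6,-0.2,0,0.1,0,0,-16],[0.6,-0.2,0,0.1,0,0,-16],[0.6,-0.2,0,0.1,0,0,-16]]'|tail -1; python3 log.py
python3 -m inch '[[0.6,0,0,0,0,0,-6],[0.6,0,0,0,0,0,-12],[0.6,0,0,0,0,0,-12],[0.6,0,0,0,0,0,-12]]'; python3 log.py
cat > fitkin.py <<'E'
import json
import kin; from kin import *
kin.S4=kin.S6=-1
def frames(q):
    Rm=R.from_euler('z',q[0]); F=[Rm]
    for ax,a in(('y',q[1]),('y',-q[2]),('x',-q[3]),('y',-q[4])): Rm=Rm*R.from_euler(ax,a); F.append(Rm)
    return F
C=R.from_matrix([[0,1,0],[1,0,0],[0,0,-1]])
def A(q):
    F=frames(q); c=[np.array([[0,0,1.]]).T]
    # link1: x,y,(z merged)  link2: x,z ; link3: x,z ; link5: x,z ; 
    M=[f.as_matrix() for f in F]
    c+= [M[0][:,[0,1]],M[1][:,[0,2]],M[2][:,[0,2]],M[4][:,[0]]]
    return np.hstack(c)
E
python3 - <<'E'
from fitkin import *
L=[json.loads(l) for l in open('log.jsonl')]
L.append([[1.49458703,3.85532705e-01,6.56305435e-03,-5.02376834e-04,-1.19399098,-2.58606055e-01],[205.16717524,589.76236542,249.21087229],None])
M=np.vstack([A(q) for q,p,_ in L]); y=np.concatenate([p for q,p,_ in L])
w,_,rk,sv=np.linalg.lstsq(M,y,rcond=None); print(w.round(1),rk,sv.round(2)); print((M@w-y).reshape(-1,3).round(1))
for q,p,r in L: print(np.round(q,3),np.round(p,1))
E
```

```text
gripper_width: 51.1
gripper_width: 51.1
clock: 11.33
position: [587.0, -206.6, 84.6]
ee_rot: [0.181, -0.684, 0.688, 0.162]
contact_force: [0.0, -0.1, -0.8]
gripper_width: 51.2
[  39.    64.3 -153.1  150.5  409.6  192.7  100.5  155.3] 8 [6.23 5.41 3.17 0.95 0.73 0.41 0.38 0.23]
[[ 16.3 -87.8 -12.5]
 [ -2.9  20.8   0.6]
 [  7.   18.2  11.1]
 [  6.1   8.3   2. ]
 [ -6.2   7.9  -0.7]
 [ 12.4   5.8  19.3]
 [ 13.    5.7  19.6]
 [  3.6   9.6  -0.8]
 [ -2.2  11.7 -17.9]
 [ -8.9 -29.5 -20.6]]
[ 0.41   0.035 -0.963  1.27  -0.161 -0.075] [508.1 122.8 215.4]
[ 0.665 -0.075 -0.738  0.528 -0.564  0.473] [482.6 107.5 281.3]
[ 0.494  0.027 -0.356  0.059 -1.049  1.149] [477.5  59.7 300.8]
[ 0.135  0.242 -0.196  0.007 -1.129  1.46 ] [536.2 -90.3 252.4]
[-0.079  0.385 -0.121  0.006 -1.064  1.675] [ 567.1 -207.   201.9]
[-7.800e-02  5.310e-01 -2.010e-01  1.000e-03 -8.390e-01  1.675e+00] [ 586.  -206.    87.2]
[-7.800e-02  5.330e-01 -2.020e-01  1.000e-03 -8.380e-01  1.675e+00] [ 585.3 -205.9   85.7]
[-0.067  0.652 -0.014  0.028 -1.185  1.651] [ 587.6 -206.6   84.7]
[-0.06   0.749  0.118  0.041 -1.428  1.642] [ 587.  -206.6   84.6]
[ 1.495e+00  3.860e-01  7.000e-03 -1.000e-03 -1.194e+00 -2.590e-01] [205.2 589.8 249.2]
```

```bash
cat >> fitkin.py <<'E'
def A(q):
    M=[f.as_matrix() for f in frames(q)]
    return np.hstack([np.array([[0,0,1.]]).T,M[0][:,[0,1]],M[1][:,[0,2]],M[2][:,[0,2]],M[3][:,[1]],M[4][:,[0,2]]])
E
python3 - <<'E'
from fitkin import *
L=[json.loads(l) for l in open('log.jsonl')]
L.append([[1.49458703,3.85532705e-01,6.56305435e-03,-5.02376834e-04,-1.19399098,-2.58606055e-01],[205.16717524,589.76236542,249.21087229],None])
M=np.vstack([A(q) for q,p,_ in L]); y=np.concatenate([p for q,p,_ in L])
w,_,rk,sv=np.linalg.lstsq(M,y,rcond=None); print(w.round(1),rk,sv.round(2)); print((M@w-y).reshape(-1,3).round(2)); np.save('w.npy',w)
E
```

```text
[ 160.6    0.     0.    -0.   564.9  421.8   -0.  -159.8  278.7    0. ] 10 [6.25 6.17 4.39 1.21 1.1  0.65 0.46 0.38 0.31 0.18]
[[-0.  0.  0.]
 [ 0. -0. -0.]
 [ 0. -0. -0.]
 [ 0. -0. -0.]
 [ 0. -0. -0.]
 [-0. -0. -0.]
 [-0. -0. -0.]
 [ 0. -0. -0.]
 [ 0. -0. -0.]
 [-0. -0.  0.]]
```

The FK is now exact to 0.01 mm; the wrist has a 160 mm lateral offset. Next I'll check the IK for several grasp tilts.

```bash
cat > ik.py <<'E'
from fitkin import *
w=np.load('w.npy')
lo=np.array([-3.14,-1.21,-1.07,-3.16,-2.99,-3.1]); hi=np.array([3.14,2.06,1.41,2.05,-.16,3.1])
def FK(q):
    return A(q)@w,(frames(q)[-1]*R.from_euler('x',-q[5])*C)
def ik(pos,Rt,q0):
    Rt=R.from_matrix(Rt)
    def f(q):
        p,r=FK(q); return np.r_[(p-pos)/100,(r.inv()*Rt).as_rotvec()]
    s=least_squares(f,np.clip(q0,lo+1e-3,hi-1e-3),bounds=(lo,hi),xtol=1e-10)
    return s.x,np.abs(s.fun).max()
E
python3 - <<'E'
from ik import *
from goal import *
import arm if 0 else None
E
cat > plan.py <<'E'
from ik import *
from goal import LT,DZ,SX,Rtool
def tgt(h,ang,beta):
    x=R.from_rotvec(DZ*ang).apply(SX); T=Rtool(x,DZ)@R.from_euler('z',-beta,degrees=True).as_matrix()
    return LT+(83+h)*DZ,T
rng=np.random.default_rng(0)
if __name__=="__main__":
  for beta in(0,-30,15,22,28,34,40):
    for k in(0,np.pi/2,-np.pi/2,np.pi):
      sols=[]
      for t in range(14):
        q,e=ik(*tgt(-18,-.13+k,beta),[.3+rng.normal()*.4,.2,-.7,rng.uniform(-3,2),rng.uniform(-1.5,-.2),rng.uniform(-3,3)])
        if e<1e-4 and not any(np.abs(q-s).max()<.05 for s in sols): sols.append(q)
      for q in sols:
        ok=True; qq=q; path=[q]
        for d in range(6,97,6):
            n,e=ik(*tgt(-18,-.13+k-np.deg2rad(d),beta),qq)
            if e>1e-4 or np.abs(n-qq).max()>.8: ok=False;break
            qq=n; path.append(n)
        qu,e1=ik(*tgt(40,-.13+k,beta),q)
        P=np.array(path)
        print(beta,round(k,2),q.round(2),'turn ok' if ok else 'turn fails at %d'%d,'up',e1<1e-4 and np.abs(qu-q).max()<.9,'j5max',P[:,4].max().round(2),'end',qq.round(2))
E
python3 plan.py
```

```text
-30 0 [-0.15  0.2  -0.9  -2.83 -0.62 -1.81] turn fails at 18 up True j5max -0.62 end [-0.07  0.21 -0.99 -3.14 -0.69 -1.78]
-30 1.57 [ 0.14  0.18 -0.37 -0.99 -0.62 -2.42] turn ok up True j5max -0.43 end [-0.12  0.2  -0.95 -2.99 -0.66 -1.78]
-30 -1.57 [ 0.7   0.25 -0.85  1.14 -0.78 -1.83] turn ok up True j5max -0.78 end [ 0.48  0.27 -0.29 -0.12 -0.92 -2.06]
-30 3.14 [ 0.51  0.28 -0.31 -0.06 -0.93 -2.03] turn ok up True j5max -0.59 end [ 0.12  0.17 -0.39 -1.06 -0.59 -2.43]
15 0 [ 0.58  0.18 -0.58  0.19 -0.54  0.84] turn fails at 96 up True j5max -0.18 end [ 0.51  0.12 -0.64 -0.2  -0.18 -0.25]
15 1.57 [ 0.5   0.15 -0.94  1.39 -0.44  1.27] turn ok up True j5max -0.44 end [ 0.57  0.17 -0.56  0.15 -0.54  0.79]
15 -1.57 [ 0.51  0.12 -0.64 -0.2  -0.18 -0.25] turn fails at 6 up True j5max -0.18 end [ 0.51  0.12 -0.64 -0.2  -0.18 -0.25]
22 0 [ 0.55  0.22 -0.44  0.04 -0.73  1.  ] turn ok up True j5max -0.37 end [ 0.32  0.13 -0.46 -0.76 -0.37  0.32]
22 1.57 [ 0.61  0.19 -0.9   1.25 -0.61  1.3 ] turn ok up True j5max -0.61 end [ 0.53  0.22 -0.42 -0.01 -0.73  0.96]
22 -1.57 [ 0.32  0.14 -0.45 -0.72
[... 1038 characters left out ...]
 3.14 [-0.16  0.25 -0.96 -2.88 -0.8   1.39] turn fails at 12 up True j5max -0.8 end [-0.12  0.25 -1.   -3.03 -0.83  1.4 ]
40 0 [ 0.46  0.36 -0.17 -0.14 -1.15  1.19] turn ok up True j5max -0.84 end [-0.05  0.25 -0.35 -1.25 -0.84  0.98]
40 1.57 [ 0.77  0.33 -0.78  1.04 -0.97  1.32] turn ok up True j5max -0.97 end [ 0.43  0.35 -0.16 -0.2  -1.15  1.16]
40 -1.57 [-0.02  0.25 -0.32 -1.17 -0.86  0.97] turn fails at 96 up True j5max -0.77 end [-0.17  0.34 -1.03 -2.92 -1.06  1.45]
40 3.14 [-0.17  0.34 -1.03 -2.92 -1.06  1.45] turn fails at 6 up True j5max -1.06 end [-0.17  0.34 -1.03 -2.92 -1.06  1.45]  File "<stdin>", line 3
    import arm if 0 else None
               ^^
SyntaxError: invalid syntax
```

β=28° with k=0 works with good margins. The tool is already tilted 28° with the fingers open around the paddle, so I'll trim its position and grip.

Run:
```python
from h import *
delta([588.2,-206,88],up(.03)@R.from_euler('z',-28,degrees=True).as_matrix())
for n in("side","top"):
    cv2.imwrite(f"pics/{n}6.png",cv2.cvtColor(arm.get_image(n),cv2.COLOR_RGB2BGR))
crop("side",(250,210,80,80),7,"pics/c6.png","pics/side6.png")
```

```text
clk 11.33 pos [ 587.  -206.6   84.6] shift cm [ 0.05 -0.36 -0.06] turn deg [ 0.1  -0.14  0.08] w 51.2 F [ 0.  -0.1 -0.8] j [-0.06  0.75  0.12  0.04 -1.43  1.64]
```

View pics/c6.png

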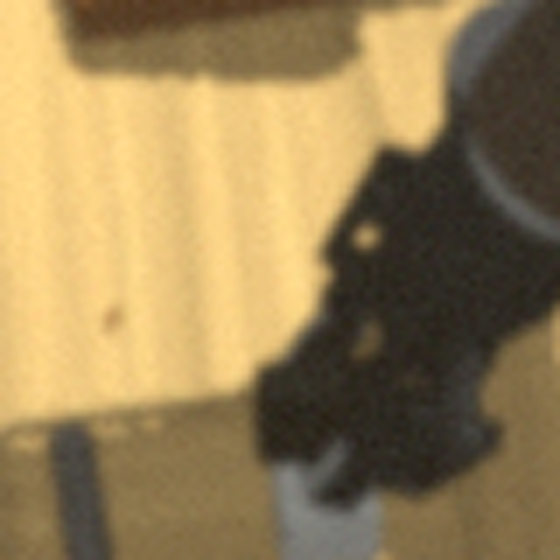

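The driver still stands upright with its socket at (330,500) in the crop, and the tilted gripper straddles the paddle.

```bash
python3 -m inch '[[0.6,0.05,-0.35,-0.06,0,0,0],[0.6,0.05,-0.35,-0.06,0,0,0],[0.3,0.05,-0.35,-0.06,0,0,0],[0,0.05,-0.35,-0.06,0,0,0],[0,0.05,-0.35,-0.06,0,0,0],[0,0.05,-0.35,-0.06,0,0,0],[0,0.05,-0.35,-0.06,0,0,0],[0,0.05,-0.35,-0.06,0,0,0],[0,0.05,-0.35,-0.06,0,0,0]]'
python3 - <<'E'
from h import *
delta([588.2,-206,88],up(.03)@R.from_euler('z',-28,degrees=True).as_matrix())
E
```

```text
clock: 12.18
position: [588.6, -206.3, 89.9]
ee_rot: [0.181, -0.683, 0.688, 0.162]
contact_force: [-0.1, 0.6, 4.6]
gripper_width: 19.3
clk 12.18 pos [ 588.6 -206.3   89.9] shift cm [-0.05  0.19 -0.03] turn deg [ 0.04 -0.14  0.09] w 19.3 F [-0.1  0.6  4.6] j [-0.06  0.75  0.13  0.04 -1.44  1.64]
```

Run:
```python
from h import *
delta([588.6,-206.3,239.9],up(.03)@R.from_euler('z',-28,degrees=True).as_matrix())
```

```text
clk 12.18 pos [ 588.6 -206.3   89.9] shift cm [ 7.070e+00 -1.323e+01  1.000e-02] turn deg [ 0.04 -0.14  0.09] w 19.3 F [-0.1  0.6  4.6] j [-0.06  0.75  0.13  0.04 -1.44  1.64]
```

```bash
python3 -m inch '[[0,0.5,-0.93,0,0,0,0],[0,2,-3.74,0,0,0,0],[0,4,-7.5,0,0,0,0],[0,6,-11.2,0,0,0,0],[0,7.1,-13.2,0,0,0,0],[0,7.1,-13.2,0,0,0,0],[0,7.1,-13.2,0,0,0,0],[0,7.1,-13.2,0,0,0,0],[0,7.1,-13.2,0,0,0,0],[0,7.1,-13.2,0,0,0,0]]'
python3 - <<'E'
from ov import *
for n in("side","top"):
    cv2.imwrite(f"pics/{n}7.png",cv2.cvtColor(arm.get_image(n),cv2.COLOR_RGB2BGR))
b=np.deg2rad(28)
# grip centre 1.9 below tcp in world: tool coords
d=R.from_euler('z',28,degrees=True).apply([0,1.9,0])
print(d)
overlay('o7',[('top',(345,165,45,48)),('side',(280,215,55,55))],ex=d[0],ey=d[1],th=b,f=6,src=7)
delta([588.6,-206.3,239.9],up(.03)@R.from_euler('z',-28,degrees=True).as_matrix())
E
```

```text
clock: 13.02
position: [587.5, -206.0, 236.9]
ee_rot: [0.182, -0.683, 0.688, 0.164]
contact_force: [-0.4, -0.9, -2.8]
gripper_width: 19.4
[-0.89199597  1.67760043  0.        ]
clk 13.12 pos [ 587.8 -206.1  237.6] shift cm [ 0.04 -0.24  0.03] turn deg [ 0.08 -0.14  0.24] w 19.1 F [-0.7 -0.2 -1.4] j [-0.06  0.63  0.28  0.04 -1.72  1.65]
```

View pics/o7.png

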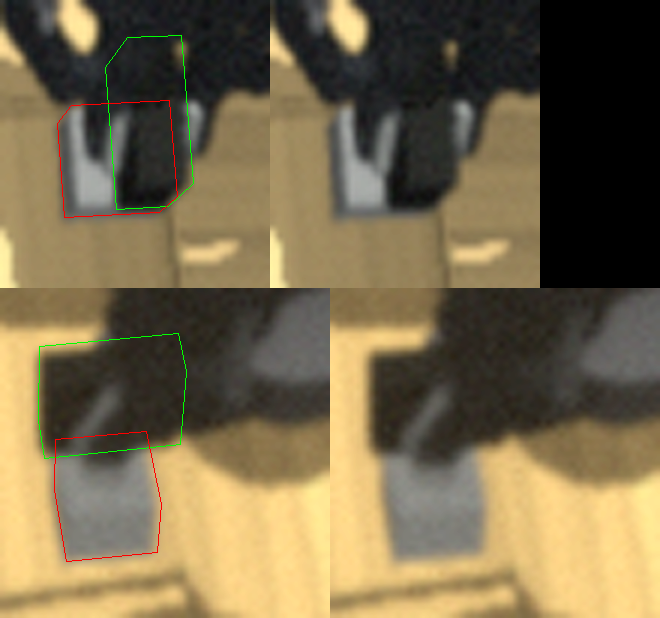

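The in-hand overlay agrees with the picture in both views. Now going to h=40 with the tilted grasp.

```bash
cat > goal2.py <<'E'
from h import *
import goal as G
from goal import LT,DZ,SX,SY,m
B=28
def g2(h,ang=-0.13,dx=0,dy=0,off=1.9,tx=0,ty=0):
    # dx,dy: shift in slab frame; tx,ty extra tilt (deg) of driver about slab x,y
    dz=R.from_rotvec(np.deg2rad(tx)*SX+np.deg2rad(ty)*SY).apply(DZ)
    x=R.from_rotvec(DZ*ang).apply(SX); T=Rtool(x,dz)@R.from_euler('z',-B,degrees=True).as_matrix()
    pos=LT+SX*dx+SY*dy+h*DZ+(83+off)*dz
    delta(pos,T); return pos,T
E
python3 -c "
from goal2 import *
print(g2(40)[0])"
```

```text
clk 13.12 pos [ 587.8 -206.1  237.6] shift cm [  7.54   4.22 -32.71] turn deg [-4.1   0.1  32.05] w 19.1 F [-0.7 -0.2 -1.4] j [-0.06  0.63  0.28  0.04 -1.72  1.65]
[492.5698768  118.53165426 236.22239215]
```

```bash
python3 -m inch '[[0,2,-1,-4,0,0,0],[0,4,-1,-8,-1,0,6],[0,6,-1,-12,-1,0,12],[0,7.5,-0.5,-16,-2,0,18],[0,8.5,1,-20,-3,0,24],[0,8.5,2,-24,-4.1,0.1,32],[0,8.5,2.5,-28,-4.1,0.1,32],[0,8,3.2,-31,-4.1,0.1,32],[0,7.5,4.2,-32.7,-4.1,0.1,32],[0,7.5,4.2,-32.7,-4.1,0.1,32],[0,7.5,4.2,-32.7,-4.1,0.1,32],[0,7.5,4.2,-32.7,-4.1,0.1,32],[0,7.5,4.2,-32.7,-4.1,0.1,32],[0,7.5,4.2,-32.7,-4.1,0.1,32]]'
python3 - <<'E'
from goal2 import *
g2(10)
E
```

```text
clock: 14.28
position: [493.6, 117.4, 237.6]
ee_rot: [0.022, 0.731, -0.682, 0.026]
contact_force: [0.7, -0.1, -2.0]
gripper_width: 19.3
clk 14.28 pos [493.6 117.4 237.6] shift cm [-1.29  2.79 -0.1 ] turn deg [-0.02 -0.09 -0.14] w 19.3 F [ 0.7 -0.1 -2. ] j [ 0.54  0.16 -0.34 -0.03 -0.98  1.05]
```

```bash
python3 -m inch '[[0,-0.6,1.3,-0.1,0,0,0],[0,-1.3,2.8,-0.1,0,0,0],[0,-1.3,2.8,-0.1,0,0,0],[0,-1.3,2.8,-0.1,0,0,0],[0,-1.3,2.8,-0.1,0,0,0],[0,-1.3,2.8,-0.1,0,0,0],[0,-1.3,2.8,-0.1,0,0,0]]'
python3 - <<'E'
from ov import *
from goal2 import *
import fit
for n in("side","top"):
    cv2.imwrite(f"pics/{n}8.png",cv2.cvtColor(arm.get_image(n),cv2.COLOR_RGB2BGR))
g2(10)
p=np.load('br.npy'); mm=fit.model(np.r_[p[:8],-0.13,.45,0,0])
overlay('o8',[('top',(205,175,45,40)),('side',(255,140,45,50))],ex=-.9,ey=1.7,th=np.deg2rad(28),f=7,src=8,extra=[((255,255,0),m['wp']+m['wp'][:1]),((255,0,255),mm['hp']+mm['hp'][:1])])
E
```

```text
clock: 14.87
position: [508.1, 121.3, 211.1]
ee_rot: [0.021, 0.731, -0.682, 0.027]
contact_force: [0.2, 0.1, -2.6]
gripper_width: 19.4
clk 14.97 pos [508.  121.4 210.9] shift cm [-0.03  0.01  0.1 ] turn deg [ 0.01  0.02 -0.15] w 19.3 F [-0.6  0.8 -2. ] j [ 0.53  0.21 -0.34 -0.03 -0.93  1.07]
```

View pics/o8.png

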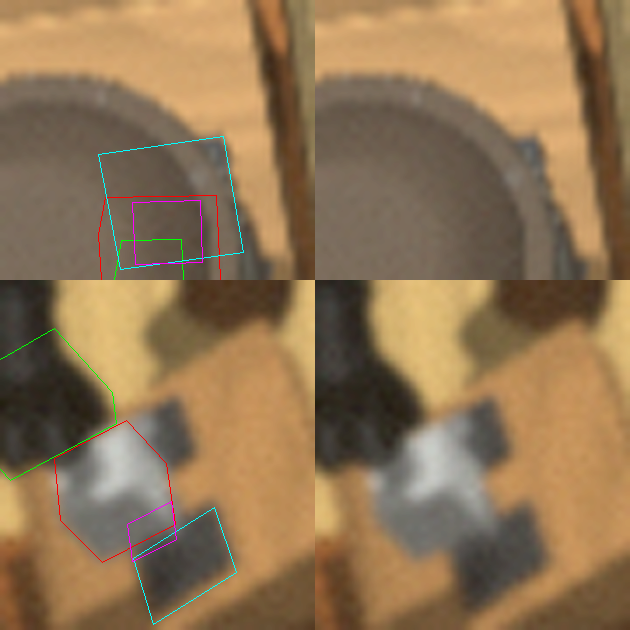

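The top view is now blocked by the arm. In the side crop the socket at (415,550) sits just above the proud washer at (500,560), with under 1 px of relative mismatch. Inserting carefully and watching the force.

Run:
```python
from goal2 import *
for h in(3,-3,-8): g2(h,dx=.7,dy=-.3)
```

```text
clk 14.97 pos [508.  121.4 210.9] shift cm [-0.42  0.59  0.12] turn deg [ 0.01  0.02 -0.15] w 19.3 F [-0.6  0.8 -2. ] j [ 0.53  0.21 -0.34 -0.03 -0.93  1.07]
clk 14.97 pos [508.  121.4 210.9] shift cm [-0.7   1.12  0.12] turn deg [ 0.01  0.02 -0.15] w 19.3 F [-0.6  0.8 -2. ] j [ 0.53  0.21 -0.34 -0.03 -0.93  1.07]
clk 14.97 pos [508.  121.4 210.9] shift cm [-0.94  1.57  0.12] turn deg [ 0.01  0.02 -0.15] w 19.3 F [-0.6  0.8 -2. ] j [ 0.53  0.21 -0.34 -0.03 -0.93  1.07]
```

```bash
python3 -m inch '[[0,-0.2,0.2,0.12,0,0,0],[0,-0.42,0.59,0.12,0,0,0],[0,-0.42,0.59,0.12,0,0,0],[0,-0.56,0.85,0.12,0,0,0],[0,-0.7,1.12,0.12,0,0,0],[0,-0.7,1.12,0.12,0,0,0],[0,-0.7,1.12,0.12,0,0,0]]'
python3 - <<'E'
from goal2 import *
g2(-3,dx=.7,dy=-.3)
g2(-8,dx=.7,dy=-.3)
E
```

```text
clock: 15.55
position: [517.6, 121.6, 200.2]
ee_rot: [0.022, 0.731, -0.682, 0.028]
contact_force: [4.9, 0.2, 0.4]
gripper_width: 19.6
clk 15.55 pos [517.6 121.6 200.2] shift cm [ 0.18 -0.01  0.05] turn deg [ 0.05  0.04 -0.33] w 19.6 F [4.9 0.2 0.4] j [ 0.52  0.23 -0.34 -0.03 -0.9   1.08]
clk 15.55 pos [517.6 121.6 200.2] shift cm [-0.05  0.44  0.05] turn deg [ 0.05  0.04 -0.33] w 19.6 F [4.9 0.2 0.4] j [ 0.52  0.23 -0.34 -0.03 -0.9   1.08]
```

A sideways force of about 5 N shows the head pushing the socket upslope, so it is already engaging. I'll follow it about 2 mm upslope.

```bash
python3 -m inch '[[0,-0.17,-0.09,0.05,0,0,0],[0,-0.17,-0.09,0.05,0,0,0],[0,-0.17,-0.09,0.05,0,0,0],[0,-0.17,-0.09,0.05,0,0,0],[0,-0.17,-0.09,0.05,0,0,0]]'
python3 - <<'E'
from goal2 import *
g2(-3,dx=2.7,dy=-.3)
g2(-8,dx=2.7,dy=-.3)
for n in("side",):
    cv2.imwrite(f"pics/{n}9.png",cv2.cvtColor(arm.get_image(n),cv2.COLOR_RGB2BGR))
crop("side",(245,130,70,70),8,"pics/c9.png","pics/side9.png")
E
```

```text
clock: 15.97
position: [517.8, 120.6, 200.7]
ee_rot: [0.021, 0.731, -0.682, 0.027]
contact_force: [3.7, 1.4, -0.5]
gripper_width: 19.5
clk 15.97 pos [517.8 120.6 200.7] shift cm [ 0.03 -0.04 -0.07] turn deg [-0.    0.02 -0.15] w 19.5 F [ 3.7  1.4 -0.5] j [ 0.52  0.23 -0.34 -0.03 -0.91  1.08]
clk 15.97 pos [517.8 120.6 200.7] shift cm [-0.21  0.4  -0.07] turn deg [-0.    0.02 -0.15] w 19.5 F [ 3.7  1.4 -0.5] j [ 0.52  0.23 -0.34 -0.03 -0.91  1.08]
```

View pics/c9.png

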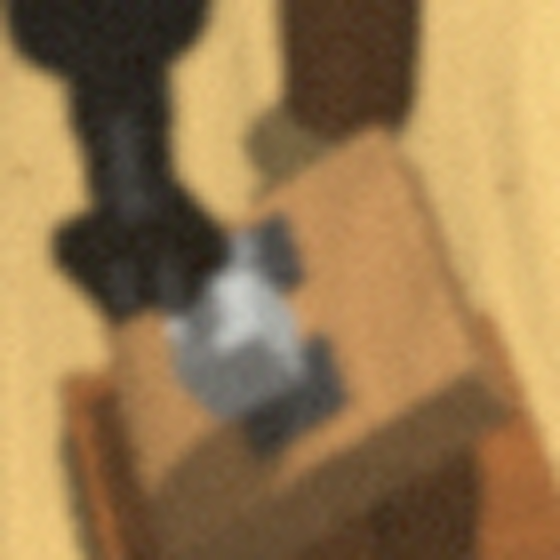

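```bash
python3 -m inch '[[0,-0.13,-0.07,0,0,0,0],[0,-0.13,-0.07,0,0,0,0],[0,-0.13,-0.07,0,0,0,0],[0,-0.13,-0.07,0,0,0,0]]'; python3 -m inch '[[0,0,0,0,0,0,0],[0,0,0,0,0,0,0]]'|grep force;  python3 - <<'E'
from goal2 import *
g2(-8,dx=2.7,dy=-.3)
E
```

```text
clock: 16.35
position: [518.2, 120.2, 201.0]
ee_rot: [0.02, 0.73, -0.682, 0.026]
contact_force: [1.9, 0.2, -1.4]
gripper_width: 19.5
contact_force: [1.8, -1.0, -1.8]
clk 16.52 pos [518.2 120.2 201. ] shift cm [-0.16  0.43 -0.11] turn deg [-0.05 -0.   -0.03] w 19.4 F [ 1.8 -1.  -1.8] j [ 0.52  0.24 -0.33 -0.03 -0.91  1.08]
```

```bash
python3 -m inch '[[0,-0.12,0.22,0,0,0,0],[0,-0.24,0.44,0,0,0,0],[0,-0.24,0.44,0,0,0,0],[0,-0.24,0.44,0,0,0,0],[0,-0.24,0.44,0,0,0,0]]';  python3 - <<'E'
from goal2 import *
g2(-8,dx=3.2,dy=-.3)
g2(-13,dx=3.2,dy=-.3)
E
```

```text
clock: 16.93
position: [521.1, 120.6, 196.7]
ee_rot: [0.021, 0.73, -0.682, 0.026]
contact_force: [0.7, 0.5, -1.2]
gripper_width: 19.2
clk 16.93 pos [521.1 120.6 196.7] shift cm [ 0.05 -0.05 -0.11] turn deg [-0.04 -0.   -0.03] w 19.2 F [ 0.7  0.5 -1.2] j [ 0.52  0.24 -0.33 -0.03 -0.9   1.08]
clk 16.93 pos [521.1 120.6 196.7] shift cm [-0.18  0.4  -0.11] turn deg [-0.04 -0.   -0.03] w 19.2 F [ 0.7  0.5 -1.2] j [ 0.52  0.24 -0.33 -0.03 -0.9   1.08]
```

Free motion, no axial force. Continuing 5 mm at a time.

```bash
python3 -m inch '[[0,-0.12,0.22,0,0,0,0],[0,-0.24,0.44,0,0,0,0],[0,-0.24,0.44,0,0,0,0],[0,-0.24,0.44,0,0,0,0],[0,-0.24,0.44,0,0,0,0]]';  python3 - <<'E'
from goal2 import *
g2(-13,dx=3.2,dy=-.3)
E
python3 -m inch '[[0,-0.12,0.22,0,0,0,0],[0,-0.19,0.35,0,0,0,0],[0,-0.19,0.35,0,0,0,0],[0,-0.19,0.35,0,0,0,0],[0,-0.19,0.35,0,0,0,0]]';  python3 - <<'E'
from goal2 import *
g2(-17,dx=3.2,dy=-.3)
for n in("side",):
    cv2.imwrite(f"pics/{n}10.png",cv2.cvtColor(arm.get_image(n),cv2.COLOR_RGB2BGR))
crop("side",(245,130,70,70),8,"pics/c10.png","pics/side10.png")
E
```

```text
clock: 17.35
position: [522.0, 120.6, 195.9]
ee_rot: [0.019, 0.73, -0.682, 0.026]
contact_force: [-12.4, -0.8, 18.3]
gripper_width: 19.2
clk 17.35 pos [522.  120.6 195.9] shift cm [-0.1   0.31 -0.12] turn deg [-0.08  0.07  0.07] w 19.2 F [-12.4  -0.8  18.3] j [ 0.51  0.25 -0.33 -0.04 -0.9   1.09]
clock: 17.77
position: [522.5, 120.5, 195.6]
ee_rot: [0.018, 0.73, -0.683, 0.026]
contact_force: [-26.0, -0.0, 36.7]
gripper_width: 19.2
clk 17.77 pos [522.5 120.5 195.6] shift cm [-0.24  0.63 -0.13] turn deg [-0.11  0.13  0.17] w 19.2 F [-26.   -0.   36.7] j [ 0.51  0.25 -0.33 -0.04 -0.91  1.09]
```

View pics/c10.png

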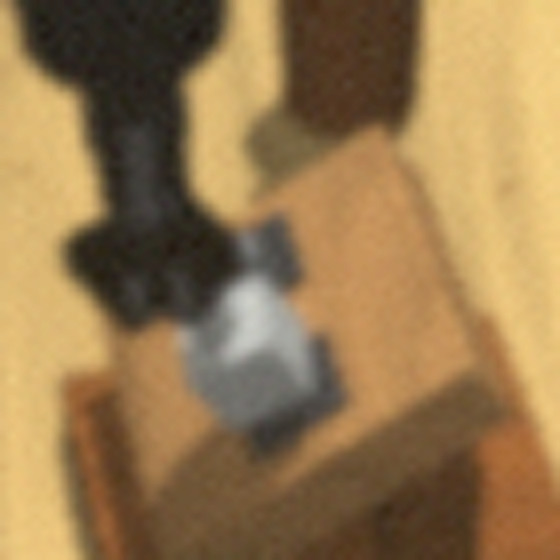

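Axial force of 45 N at a nominal depth of 9.5 mm, so I don't know yet whether it is seated or caught. I'll ease off and compare with the picture.

```bash
python3 -m inch '[[0,0.15,-0.28,0,0,0,0],[0,0.19,-0.35,0,0,0,0],[0,0.19,-0.35,0,0,0,0],[0,0.19,-0.35,0,0,0,0]]';  python3 - <<'E'
from ov import *
from goal2 import *
import fit
g2(-9,dx=3.2,dy=-.3)
n="side"; cv2.imwrite(f"pics/{n}11.png",cv2.cvtColor(arm.get_image(n),cv2.COLOR_RGB2BGR))
p=np.load('br.npy'); mm=fit.model(np.r_[p[:8],-0.13,.45,0,0])
overlay('o11',[('side',(255,140,50,50))],ex=-.9,ey=1.7,th=np.deg2rad(28),f=8,src=11,extra=[((255,255,0),m['wp']+m['wp'][:1]),((255,255,0),m['wh']+m['wh'][:1]),((255,255,0),m['slab']+m['slab'][:1]),((255,0,255),mm['hp']+mm['hp'][:1])])
E
```

```text
clock: 18.15
position: [522.0, 120.5, 195.9]
ee_rot: [0.019, 0.73, -0.682, 0.026]
contact_force: [-12.6, -1.4, 18.7]
gripper_width: 18.9
clk 18.15 pos [522.  120.5 195.9] shift cm [ 0.09 -0.05 -0.12] turn deg [-0.07  0.08  0.06] w 18.9 F [-12.6  -1.4  18.7] j [ 0.51  0.25 -0.33 -0.04 -0.9   1.09]
```

View pics/o11.png

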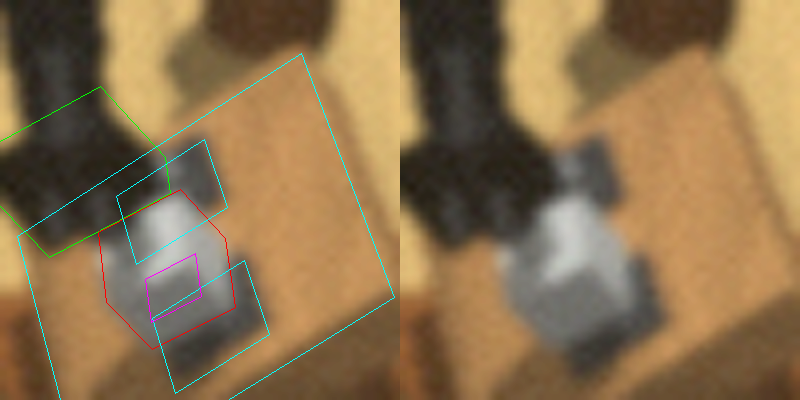

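Run:
```python
import fit; from fit import *
for sz in (101,104,107,110.3,113):
    def r2(p):
        q=p.copy(); q[4]=sz; return res(q)
    s=least_squares(r2,np.load('br.npy'),loss='soft_l1'); q=s.x; q[4]=sz
    m=model(q); m0=model(np.load('br.npy'))
    d=m0['Rs'].T@(m['lag_top']-m0['lag_top'])
    print(sz,'cost %.2f'%s.cost,'off',q[10:12].round(2),'yaw',q[2].round(3),'base z',q[7].round(1),'LT',m['lag_top'].round(1),'slabframe d',d.round(1))
    if sz==110.3: np.save('br2.npy',q)
```

```text
101 cost 9.86 off [ 0.24 -1.09] yaw 0.121 base z 19.0 LT [558.3 126.5 130.3] slabframe d [-0.  0. -0.]
104 cost 9.98 off [ 0.37 -0.57] yaw 0.121 base z 21.8 LT [557.8 126.  133.2] slabframe d [ 1.1 -0.5  2.8]
107 cost 10.44 off [ 0.5  -0.08] yaw 0.121 base z 24.5 LT [557.2 125.5 136.2] slabframe d [ 2.1 -0.9  5.6]
110.3 cost 11.39 off [0.65 0.46] yaw 0.121 base z 27.4 LT [556.7 124.9 139.4] slabframe d [ 3.3 -1.4  8.7]
113 cost 12.49 off [0.77 0.92] yaw 0.121 base z 29.9 LT [556.2 124.4 142.1] slabframe d [ 4.3 -1.8 11.2]
```

Raising the slab so its high edge is at 150 mm, as stated, moves the screw by (3.3,-1.4,8.7) mm. That matches where the socket settled laterally, and it puts the stop at about -18 mm, so the driver is fully seated. I'll ease the axial load and then start turning clockwise.

```bash
python3 -m inch '[[0,0.07,-0.13,0,0,0,0],[0,0.07,-0.13,0,0,0,0],[0,0.07,-0.13,0,0,0,0],[0,0.07,-0.13,0,0,0,0]]' | grep -E "pos|force"
python3 - <<'E'
from goal2 import *
s=arm.read_state(); R0=R.from_quat(s['ee_rot']).as_matrix(); print(R0.T@-DZ, s['wrist_torque'].round(2));
E
python3 -m inch '[[0,0,0,0,-1.9,3.5,0],[0,0,0,0,-3.75,7.06,0],[0,0,0,0,-5.6,10.6,0],[0,0,0,0,-7.5,14.1,0],[0,0,0,0,-9.4,17.7,0],[0,0,0,0,-9.4,17.7,0],[0,0,0,0,-9.4,17.7,0]]'
python3 - <<'E'
from goal2 import *
g2(-9,dx=3.2,dy=-1.4,ang=-.13-np.deg2rad(20))
print(arm.read_state()['wrist_torque'].round(2))
E
```

```text
position: [521.8, 120.6, 196.0]
contact_force: [-7.6, -0.0, 10.8]
[-4.69848900e-01  8.82746714e-01 -4.99011920e-04] [0.13 2.2  0.23]
clock: 19.12
position: [522.6, 120.5, 196.4]
ee_rot: [0.123, 0.779, -0.609, -0.084]
contact_force: [-6.3, -0.5, 11.0]
gripper_width: 19.0
clk 19.12 pos [522.6 120.5 196.4] shift cm [ 0.14 -0.01  0.03] turn deg [ 0.05  0.01 -0.08] w 19.0 F [-6.3 -0.5 11. ] j [ 0.43  0.23 -0.3  -0.23 -0.87  0.98]
[-0.09  1.56  0.35]
```

```bash
python3 -m inch '[[0,0,0.01,0,-1.9,3.5,0],[0,0,0.01,0,-3.75,7.06,0],[0,-0.01,0.02,0,-5.6,10.6,0],[0,-0.01,0.03,0,-7.5,14.1,0],[0,-0.02,0.04,0,-9.4,17.7,0],[0,-0.02,0.04,0,-11.3,21.2,0],[0,-0.03,0.05,0,-13.2,24.7,0],[0,-0.03,0.05,0,-14.6,27.4,0],[0,-0.03,0.05,0,-14.6,27.4,0],[0,-0.03,0.05,0,-14.6,27.4,0]]'
python3 - <<'E'
from goal2 import *
g2(-9,dx=3.2,dy=-1.4,ang=-.13-np.deg2rad(51))
print(arm.read_state()['wrist_torque'].round(2))
E
```

```text
clock: 19.95
position: [522.9, 120.3, 195.9]
ee_rot: [0.273, 0.808, -0.459, -0.249]
contact_force: [-7.0, -3.9, 12.2]
gripper_width: 19.3
clk 19.95 pos [522.9 120.3 195.9] shift cm [ 0.15 -0.07  0.07] turn deg [ 0.14  0.06 -0.04] w 19.3 F [-7.  -3.9 12.2] j [ 0.31  0.2  -0.31 -0.52 -0.77  0.81]
[-0.51  1.55  0.55]
```

```bash
python3 -m inch '[[0,0,0.01,0,-1.9,3.5,0],[0,0,0.01,0,-3.75,7.06,0],[0,-0.01,0.02,0,-5.6,10.6,0],[0,-0.01,0.03,0,-7.5,14.1,0],[0,-0.02,0.04,0,-9.4,17.7,0],[0,-0.02,0.04,0,-11.3,21.2,0],[0,-0.03,0.05,0,-13.2,24.7,0],[0,-0.03,0.05,0,-15,28.2,0],[0,-0.03,0.05,0,-16,30,0],[0,-0.03,0.05,0,-16,30,0],[0,-0.03,0.05,0,-16,30,0]]'
python3 - <<'E'
from goal2 import *
g2(-9,dx=3.2,dy=-1.4,ang=-.13-np.deg2rad(85))
print(arm.read_state()['wrist_torque'].round(2))
n="side"; cv2.imwrite(f"pics/{n}12.png",cv2.cvtColor(arm.get_image(n),cv2.COLOR_RGB2BGR))
crop("side",(245,130,70,70),8,"pics/c12.png","pics/side12.png")
E
```

```text
clock: 20.87
position: [523.0, 120.3, 195.1]
ee_rot: [0.413, 0.772, -0.258, -0.409]
contact_force: [-9.5, -6.0, 13.0]
gripper_width: 19.7
clk 20.87 pos [523.  120.3 195.1] shift cm [ 0.14 -0.15  0.09] turn deg [0.2  0.14 0.07] w 19.7 F [-9.5 -6.  13. ] j [ 0.2   0.16 -0.37 -0.86 -0.61  0.65]
[-0.74  1.46  0.58]
```

View pics/c12.png

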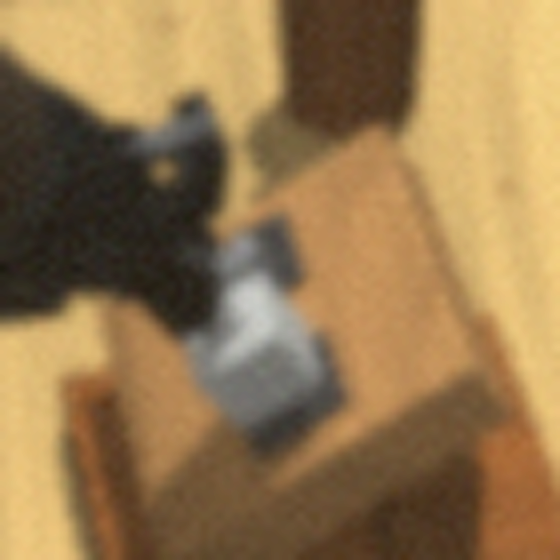

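Turned about 85° with smooth forces. The picture shows the socket still flat over the head at (255,350), lower than before. I'll ease back inside the play, pull off along the axis and look.

```bash
python3 -m inch '[[0,0.05,-0.09,0,1.4,-2.6,0],[0,0.09,-0.18,0,2.8,-5.3,0],[0,0.3,-0.6,0,2.8,-5.3,0],[0,0.6,-1.1,0,2.8,-5.3,0],[0,0.9,-1.7,0,2.8,-5.3,0],[0,1.4,-2.6,0,2.8,-5.3,0],[0,2.1,-4,0,2.8,-5.3,0],[0,3.3,-6.2,0,2.8,-5.3,0],[0,4.7,-8.8,0,2.8,-5.3,0],[0,4.7,-8.8,0,2.8,-5.3,0],[0,4.7,-8.8,0,2.8,-5.3,0]]'
python3 - <<'E'
from goal2 import *
g2(80,ang=-.13-np.deg2rad(79))
for n in("side","top"):
    cv2.imwrite(f"pics/{n}13.png",cv2.cvtColor(arm.get_image(n),cv2.COLOR_RGB2BGR))
crop("side",(245,130,70,70),8,"pics/_a.png","pics/side13.png");crop("top",(180,170,70,70),8,"pics/_b.png","pics/top13.png")
cv2.imwrite("pics/c13.png",np.hstack([cv2.imread("pics/_a.png")[:,:400],cv2.imread("pics/_b.png")[:,160:]]))
E
```

```text
clock: 21.83
position: [470.4, 115.1, 279.5]
ee_rot: [0.391, 0.784, -0.294, -0.382]
contact_force: [-0.1, 0.5, -2.1]
gripper_width: 19.3
clk 21.83 pos [470.4 115.1 279.5] shift cm [-0.32  0.8   0.39] turn deg [0.37 0.1  0.06] w 19.3 F [-0.1  0.5 -2.1] j [ 0.28 -0.04 -0.39 -0.63 -0.73  0.42]
```

View pics/c13.png

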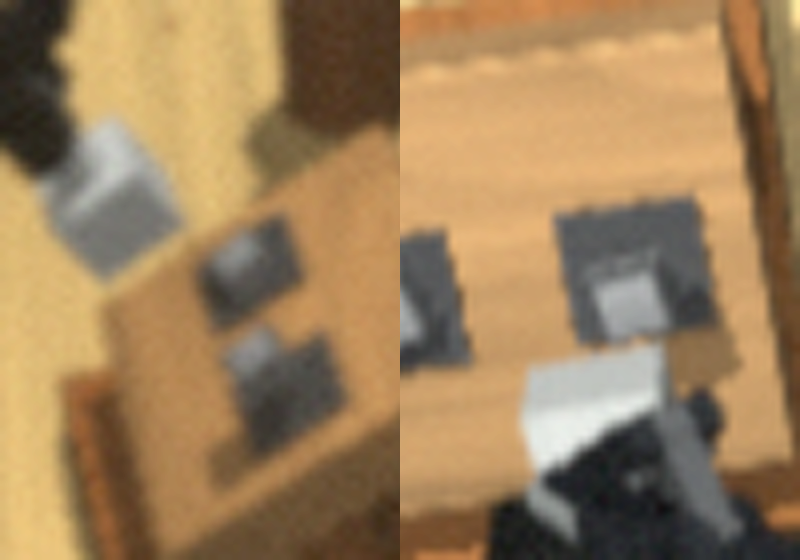

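The screw head's top edge in the top view now tilts by about -16°, where it was about -2° before. Modulo 90° that is roughly 75° clockwise. The driver is clear of the screw, so I'll return it to the tray.

Run:
```python
from h import *
U=up(.03)@R.from_euler('z',-28,degrees=True).as_matrix()
delta([530,-60,280],U)
delta([588.6,-206.3,240],U)
import ik
q,e=ik.ik(np.array([530,-60,280]),U,arm.read_state()['joints']); print(q.round(2),e)
```

```text
clk 21.93 pos [470.6 114.9 277. ] shift cm [-16.94  -7.02  -2.28] turn deg [ 59.24 -58.02 -24.26] w 19.4 F [ 0.  -0.6 -2.4] j [ 0.28 -0.04 -0.39 -0.63 -0.73  0.42]
clk 21.93 pos [470.6 114.9 277. ] shift cm [-33.03  -9.32  -2.67] turn deg [ 59.24 -58.02 -24.26] w 19.4 F [ 0.  -0.6 -2.4] j [ 0.28 -0.04 -0.39 -0.63 -0.73  0.42]
[ 0.16  0.45  0.13 -0.06 -1.73  1.45] 4.201280989768463e-11
```

```bash
python3 -m inch '[[0,-1.5,-0.6,-0.2,4.6,-4.5,-1.9],[0,-3,-1.2,-0.4,9.1,-8.9,-3.7],[0,-4.5,-1.9,-0.6,13.7,-13.4,-5.6],[0,-6,-2.5,-0.8,18.2,-17.9,-7.5],[0,-7.5,-3.1,-1,22.8,-22.3,-9.3],[0,-9,-3.7,-1.2,27.3,-26.8,-11.2],[0,-10.5,-4.4,-1.4,31.9,-31.2,-13.1],[0,-12,-5,-1.6,36.5,-35.7,-14.9],[0,-13.5,-5.6,-1.8,41,-40.2,-16.8],[0,-15,-6.2,-2,45.6,-44.6,-18.7],[0,-16,-6.6,-2.1,50.1,-49.1,-20.5],[0,-17,-7,-2.3,54.7,-53.6,-22.4],[0,-17,-7,-2.3,59.2,-58,-24.3],[0,-17,-7,-2.3,59.2,-58,-24.3],[0,-17,-7,-2.3,59.2,-58,-24.3],[0,-17,-7,-2.3,59.2,-58,-24.3]]'
python3 - <<'E'
from h import *
U=up(.03)@R.from_euler('z',-28,degrees=True).as_matrix()
delta([586,-206.3,140],U)
E
```

```text
clock: 23.27
position: [531.5, -60.3, 279.6]
ee_rot: [0.18, -0.684, 0.688, 0.161]
contact_force: [-0.8, 0.7, -2.4]
gripper_width: 19.1
clk 23.27 pos [531.5 -60.3 279.6] shift cm [-10.99   9.95  14.76] turn deg [ 0.14 -0.09 -0.06] w 19.1 F [-0.8  0.7 -2.4] j [ 0.16  0.45  0.13 -0.06 -1.73  1.45]
```

```bash
python3 -m inch '[[0,-1.2,-0.6,4,0,0,0],[0,-2.4,-1.2,8,0,0,0],[0,-3.5,-2,11.5,0,0,0],[0,-4.4,-2.4,14.8,0,0,0],[0,-6,0.5,14.8,0,0,0],[0,-7.7,3.7,14.8,0,0,0],[0,-9.3,6.8,14.8,0,0,0],[0,-11,9.95,14.8,0,0,0],[0,-11,9.95,14.8,0,0,0],[0,-11,9.95,14.8,0,0,0],[0,-11,9.95,14.8,0,0,0],[0,-11,9.95,14.8,0,0,0],[0,-11,9.95,14.8,0,0,0]]'
python3 - <<'E'
from ov import *
U=up(.03)@R.from_euler('z',-28,degrees=True).as_matrix()
delta([586,-206.3,90],U)
for n in("side","top"):
    cv2.imwrite(f"pics/{n}14.png",cv2.cvtColor(arm.get_image(n),cv2.COLOR_RGB2BGR))
overlay('o14',[('top',(325,165,60,45)),('side',(260,235,60,60))],ex=-.9,ey=1.7,th=np.deg2rad(28),f=6,src=14)
E
```

```text
clock: 24.35
position: [587.6, -207.1, 144.0]
ee_rot: [0.179, -0.684, 0.689, 0.158]
contact_force: [-0.3, -0.1, -2.6]
gripper_width: 19.2
clk 24.35 pos [ 587.6 -207.1  144. ] shift cm [-2.37  4.86 -0.09] turn deg [-0.02 -0.04 -0.41] w 19.2 F [-0.3 -0.1 -2.6] j [-0.06  0.69  0.16  0.04 -1.53  1.65]
```

View pics/o14.png

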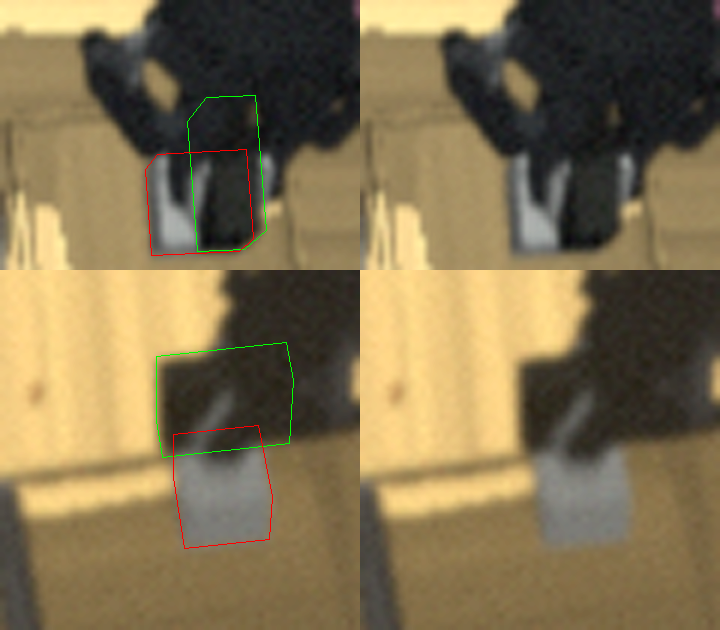

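The driver in the hand still matches the upright model, with its socket bottom at (545-630,545) in the side panel. Lowering.

```bash
python3 -m inch '[[0,-0.9,1.7,-0.1,0,0,-0.3],[0,-1.7,3.3,-0.1,0,0,-0.3],[0,-2.2,4.3,-0.1,0,0,-0.3],[0,-2.2,4.4,-0.1,0,0,-0.3],[0,-2.2,4.4,-0.1,0,0,-0.3],[0,-2.2,4.4,-0.1,0,0,-0.3],[0,-2.2,4.4,-0.1,0,0,-0.3],[0,-2.2,4.4,-0.1,0,0,-0.3]]'
python3 - <<'E'
from ov import *
U=up(.03)@R.from_euler('z',-28,degrees=True).as_matrix()
delta([586,-206.3,90],U)
E
```

```text
clock: 25.12
position: [585.5, -206.0, 92.9]
ee_rot: [0.182, -0.683, 0.688, 0.162]
contact_force: [-0.1, 0.1, -2.0]
gripper_width: 19.3
clk 25.12 pos [ 585.5 -206.    92.9] shift cm [-0.18  0.23  0.03] turn deg [ 0.01 -0.01  0.12] w 19.3 F [-0.1  0.1 -2. ] j [-0.06  0.74  0.12  0.04 -1.44  1.64]
```

```bash
python3 -m inch '[[0,-0.05,0.09,0,0,0,0],[0,-0.09,0.18,0,0,0,0],[0,-0.14,0.27,0,0,0,0],[0,-0.16,0.31,0,0,0,0],[0,-0.16,0.31,0,0,0,0],[0,-0.16,0.31,0,0,0,0],[0,-0.16,0.31,0,0,0,0]]'
```

```text
clock: 25.7
position: [585.1, -206.0, 89.9]
ee_rot: [0.183, -0.683, 0.688, 0.162]
contact_force: [-1.5, 2.1, 5.4]
gripper_width: 19.3
```

On the floor. Release, check, then back out along the tool axis.

```bash
python3 -m inch '[[0.2,0,0,0,0,0,0],[0.4,0,0,0,0,0,0],[0.6,0,0,0,0,0,0],[0.6,0,0,0,0,0,0],[0.6,0,0,0,0,0,0]]'; python3 -m inch '[[0.6,0,-1,0,0,0,0],[0.6,0,-3,0,0,0,0],[0.6,0,-6,0,0,0,0],[0.6,0,-10,0,0,0,0],[0.6,3,-14,0,0,0,0],[0.6,6,-17,0,0,0,0],[0.6,6,-17,0,0,0,0],[0.6,6,-17,0,0,0,0],[0.6,6,-17,0,0,0,0]]'
python3 - <<'E'
from ov import *
for n in("side","top"):
    cv2.imwrite(f"pics/{n}15.png",cv2.cvtColor(arm.get_image(n),cv2.COLOR_RGB2BGR))
E
```

```text
clock: 26.12
position: [584.9, -206.0, 88.1]
ee_rot: [0.183, -0.683, 0.688, 0.162]
contact_force: [0.4, 0.0, -0.5]
gripper_width: 51.3
clock: 26.87
position: [612.7, -205.1, 268.1]
ee_rot: [0.181, -0.684, 0.688, 0.161]
contact_force: [0.4, -0.5, -1.3]
gripper_width: 51.2
```

View pics/side15.png

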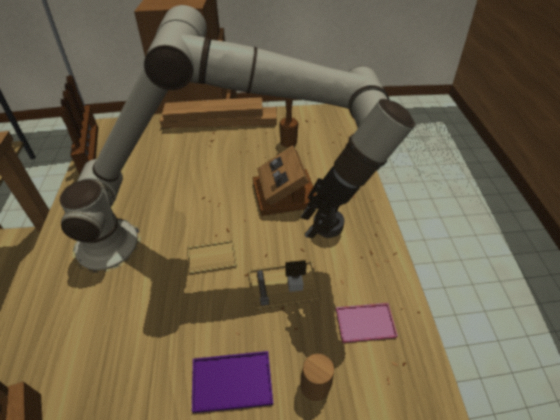

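View pics/top15.png

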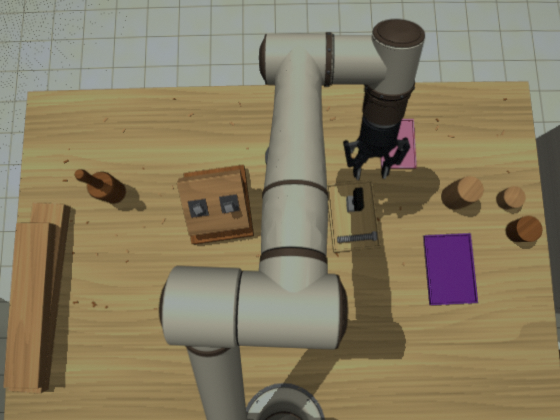

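Driver stands upright in the tray (side view at (296,275), top view at (355,199)). Last check is the head angle before and after.

Run:
```python
from h import *
import fit
p=np.load('br2.npy'); o=[]
for src,angs in(("pics/top0.png",(-.13,)),("pics/top15.png",(-.13-np.deg2rad(65),)),("pics/top15.png",(-.13-np.deg2rad(75),))):
    q=p.copy(); q[8]=angs[0]; m=fit.model(q)
    crop("top",(217,195,24,24),11,"pics/_a.png",src); crop("top",(217,195,24,24),11,"pics/_b.png",src,[((255,255,0),proj("top",m['hp']+m['hp'][:1]))])
    o.append(np.vstack([cv2.imread("pics/_a.png"),cv2.imread("pics/_b.png")]))
cv2.imwrite("pics/c15.png",np.hstack(o))
crop("side",(270,245,60,50),8,"pics/c15s.png","pics/side15.png")
```

```text
(no output)
```

View pics/c15.png

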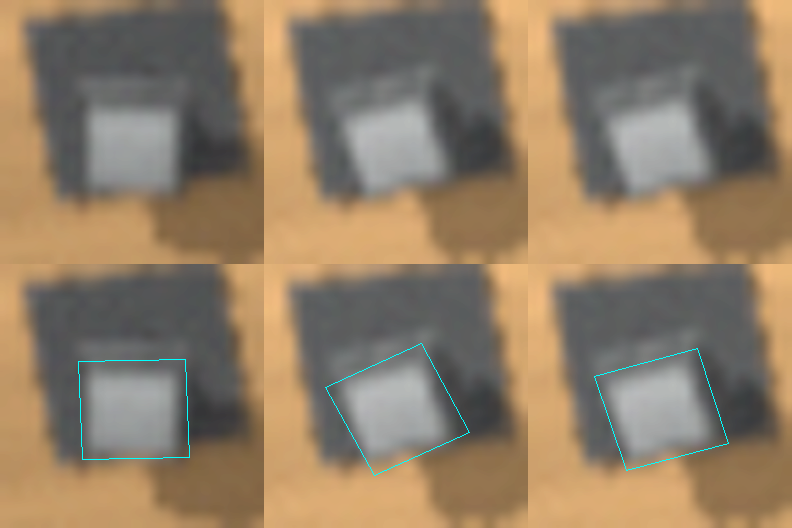

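View pics/c15s.png

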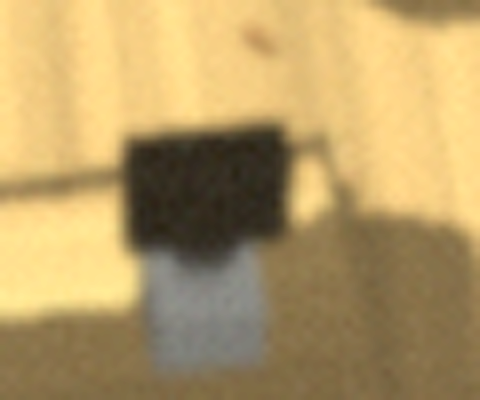

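The head matches the 75° clockwise overlay and the driver stands upright. Handing in.

```bash
python3 -m inch '[[0.6,0,0,0,0,0,0],[0.6,0,0,0,0,0,0],[0.6,0,0,0,0,0,0],[0.6,0,0,0,0,0,0]]' | tail -3; python3 -c "
from bench import arm
print(arm.job_done())"
```

```text
ee_rot: [0.183, -0.683, 0.688, 0.163]
contact_force: [-0.0, 0.6, 0.7]
gripper_width: 51.6
the job is handed in; nothing more can be done
None
```

I started the proud lag screw with the box driver, turning it clockwise by about 75°. The driver is standing upright in the tray again and let go. I handed the job in at about 27 s of the 67 s; the hand-in gives no verdict.

**What happened:**
- **First approach:** with the tool straight along the driver, the last wrist bend (joint 5) reached its limit above the screw before the socket was over the head. I put the driver back in the tray and gripped it again with the tool tilted 28°.
- **Turning:** I seated the socket along the screw's axis and turned the driver 85°, of which about 10° was play. I then drew it off along the axis and set it down where it had stood.

**Last checks:**
- **Screw:** the top picture of the head matches a model turned 75° clockwise clearly better than one turned 65°.
- **Driver:** in the side view it stands upright inside the tray rim. After release the gripper was clear, with contact force back to about zero.
- **Other things:** they look unmoved in the pictures. I didn't measure them.

**What disagreed or went unmeasured:**
- **Screw height:** my first camera fit put the bracket about 9 mm too low. I spotted it when the socket stopped at about 9 mm nominal depth with an axial force of up to 45 N. Refitting with the stated 150 mm bracket height showed the socket was fully seated.
- **Cameras:** the side camera disagreed with the top one by about 1 px.
- **Alignment:** I judged the driver to be in line from the arm's pose and the pictures, without measuring it directly.

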